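Restock the lidded canelé dish and log it

TASK

Restock the pastry dish: lift its lid off by the knob and set it down flat, knob up, on the round cork mat, then move every canelé from the compartmented tray into the dish and put the lid back on so it sits fully home. Last, log the restock by squeezing the counter scanner's trigger right in for about half a second and letting it spring back. Keep the dish upright and leave the mug, jam jar and napkin holder where they stand.

Things in the scene. Friction and masses are not known exactly. Their poses are not given: they have to be found in the camera images.
- dish: Loose, heavy round white stoneware dish (1.6 kg), outer diameter 190, inner diameter 174, 68 high, wall 8, floor 8 thick. Origin: centre of its underside, z up.
- lid: Round white stoneware lid, 188 across, loose on the dish, 0.3 to 0.56 kg. Origin: centre of its underside, z towards the knob. Below, a plug 164 across (156 at its bottom) and 8 deep drops into the dish's mouth; the flange over it rests on the rim, so a seated lid's origin is 60 above the dish's. On a flat surface it stands on its plug.
- knob (a point): Grip point on the lid's axis, 37 above the lid's origin, same axes: middle of the turned wooden knob, which runs from 20 to 52 above the lid's origin and widens from 24 across at its foot to 34 near its top.
- mat: Fixed round cork mat on the counter, diameter 180, 5 thick, where the lid is set aside. Origin: centre of its underside.
- tray: Fixed low whitewashed wooden tray, 225 (its x) by 152 (its y), walls and dividers 18 high and 5 thick, floor 5 thick, six compartments (3 along x, 2 along y) about 68 square. Origin: centre of its underside. At the start each canelé present stands in a compartment of its own.
- squeeze (a point): Midpoint between the fingers when the trigger is fully in; 76 above the counter. Axes are the scanner's: x along the grip from butt to head, y from grip to trigger, z up. Reach down over grip and trigger and close along y: together they measure about 53 along y here at rest (the trigger stands 38 out from the grip's centre line), about 40 when fully in.
- scanner: Grey hand scanner lying on its side in a fixed dark steel cradle. Origin: on the counter under its grip's head end; x from butt to head, y towards the trigger. The level grip is 30 wide, 28 high, centred 76 up, from x -106 to 0; the head beyond it is 44 (x) by about 125 (y), top 104 up. The black trigger, 22 high, lies along the grip's +y side; the squeeze point is 44 from the head.
- trigger (a joint): Scanner trigger, rad: 0 released, 0.30 fully in (against its stop). A spring returns it; about 3 N starts it and 8 N at the squeeze point pushes it fully in.
- mug: Bystander: white mug, 76 across, 85 high. Origin: centre of its underside.
- jam: Bystander: amber jam jar, 60 across, 85 high. Origin: centre of its underside.
- napkins: Bystander: dark wooden napkin holder, 110 by 110, 88 high. Origin: centre of its underside.
- canele0: Canelé: small dark-brown fluted pastry, rigid, 55 g, a cylinder 38 across and 44 high. Origin: centre of its underside, z along its axis. May be absent (None).
- canele1: Canelé: small dark-brown fluted pastry, rigid, 55 g, a cylinder 38 across and 44 high. Origin: centre of its underside, z along its axis. May be absent (None).
- canele2: Canelé: small dark-brown fluted pastry, rigid, 55 g, a cylinder 38 across and 44 high. Origin: centre of its underside, z along its axis. May be absent (None).
- canele3: Canelé: small dark-brown fluted pastry, rigid, 55 g, a cylinder 38 across and 44 high. Origin: centre of its underside, z along its axis. May be absent (None).
- canele4: Canelé: small dark-brown fluted pastry, rigid, 55 g, a cylinder 38 across and 44 high. Origin: centre of its underside, z along its axis. May be absent (None).
Not all that is in view belongs to the job. What is shaped like the canele0 but turquoise is not meant. What is shaped like the lid but turquoise is not meant.

How it is judged:
By the outcome, as a careful person would: the job done as asked, in the order asked, and still so for the second after the job is handed in, with the robot touching nothing.
Of canele0, canele1, canele2, canele3, canele4 only 3 to 5 are there at a start; the rules pass over those that are not, and their reading is None.
At some moment in a run one of lid, canele0, canele1, canele2, canele3, canele4 may be knocked a few centimetres aside while the robot is not near it.
Once in a run the grip may slacken for a moment while it holds something.
It also fails if it takes over 210 s, if anything falls off the work surface, if the arm or the gripper's body presses on something with over 40 N, if the wrist force passes 120 N, or if a joint passes its speed limit or range.

ROBOT

A 7-joint arm with a two-finger parallel gripper is mounted at the origin on the work surface. World frame = base frame: x ahead of the robot, y to its left, z up, the work surface at z = 0. Lengths are in m, angles in rad, forces in N, time in s.
With the tool pointing down it reaches from about 0.425 to 0.925 m from the base axis. Payload 6.8 kg.
Tool frame: the origin (TCP) lies at the very end of the fingers, on their centre line; the grasp point (between the pads) lies bot.grip_depth behind it (bot.grip_depth is the distance from the TCP to the grasp point, in m); z points along the fingers, y is the line along which they close (so a half turn about z gives the same grasp; the last joint's range is limited). The gripper opens to 85 mm and grips with 20 to 120 N. Pads are 22 mm wide; open, the fingers measure 114 mm over their backs; the gripper's body (76 mm by 85 mm) begins 54 mm behind the grasp point. The pads swing forward as they close: fully open they stand 13 mm farther back than shut.
Start: joints at [1.194, 0.477, 0.022, 1.555, -0.011, 1.109, -0.083], TCP at [0.179, -0.651, 0.231] pointing down, gripper open.
Joint ranges: [-2.96, 2.96], [-0.34, 2.1], [-1.41, 1.46], [0.24, 2.44], [-1.37, 4.51], [0.17, 1.92], [-2.96, 2.96]. Speed limits (rad/s): [2.39, 2.39, 3.14, 3.14, 3.14, 3.14, 3.14].

INTERFACE

Orientations are given as a unit quaternion [w, x, y, z].
In Python, from station import bot gives the robot as it stands.
- The arm moves only by the tool send_rows, never from a script. Its arguments are lists of equal length, an entry for each row: "slide": the shift along the tool's x, y, z in mm, a list of three; "roll": the turn about the tool's z in degrees; "claw": the opening, from 0 (shut) to 1 (fully open). A call has exactly 8 rows; each row is the pose to reach, as a shift and turn from the pose commanded when the call began, along the tool's axes at that moment; what a row does not reach only later rows make up. A row lasts 1/12 s, in which the tool goes at most 41.7 mm and 7.16 degrees, less where a joint would pass 70% of its speed; a pose out of reach is approached as far as the arm can. A call with a gripper value outside its range is refused whole. The fingers move at their own pace and stop on an object; "force" is the grip in N (left out, the last holds). Time passes only in rows, so rows that repeat a pose let the fingers close, or fill a call up. It gives the time, the measured TCP pose, the force, the opening and the grip force at its end, in the units of the state.
- bot.get_obs(): the state, without advancing time (a new reading comes with each control period).
- bot.read_camera(name): name is "scene" or "top" or "wrist"; returns the picture (384x512x3 uint8, red, green, blue); there is no depth.
- bot.camera_model(name): a dict with "camera_matrix" (3x3 intrinsics, pixels), "camera_from_world" (4x4, takes a point from world to camera coordinates). Camera axes: x right, y down, z forward; pixel columns grow to the right and rows downward; lengths in m; the calibration is good to about 2 mm. A picture is of the moment at which its call begins: read the wrist's pose just before it. camera_model takes no time and is no camera call; for the wrist camera it gives the pose at the moment of the call.
- bot.hand_in(): hands the job in; it is judged then, once.
The state is a dict: "t": time; "q": joint angles; "joint_vel": joint speeds; "joint_torque": joint torques, N m; "eef_pos": TCP position; "tool_rot": TCP orientation; "contact_force": force on the tool from outside, world axes, zero at the start; "torque": the same for the moment, N m; "gripper_width": opening from 0.0 (shut) to 1.0 (fully open); "grasp_force": force on a finger pad.
Only numpy, scipy, OpenCV 4.12 (cv2) and the standard library are available. Lean on these libraries where they do the work, as an engineer would, in place of code of your own. Each camera call takes 0.05 s, during which the arm holds its last target. There are 200 camera calls.

## Working session

There is one attempt and no reset: what is moved stays moved. The work goes in short steps, Python scripts to look and compute and a tool call to move; the robot and the scene stay as the last step left them, time stands still between calls to the robot, and variables do not carry over. Pictures are saved under pics/ and viewed, at most 14 in all, crops included, and the job is handed in when it is done.

Besides the shell and the picture viewer there is one more tool, called after "Call:" as name([rows], argument=value, ...), one row to a line, values as JSON. send_rows: Moves the arm, as the interface text tells. Its arguments: {"type":"object","properties":{"slide":{"type":"array","items":{"type":"array","items":{"type":"number"}}},"roll":{"type":"array","items":{"type":"number"}},"claw":{"type":"array","items":{"type":"number"}},"force":{"type":"number"}},"required":["slide","roll","claw"]}

```bash
ls; mkdir -p pics; python3 - <<'E'
from station import bot
import cv2, numpy as np
o=bot.get_obs()
for k in o: print(k,np.round(o[k],3))
print(bot.grip_depth)
for n in("scene","top"):
    im=bot.read_camera(n); cv2.imwrite(f"pics/{n}0.png",im[:,:,::-1])
    m=bot.camera_model(n); print(n,np.round(m["camera_matrix"],1).tolist(),np.round(m["camera_from_world"],3).tolist())
E
```

```text
pics
t 0.0
q [ 1.194  0.478  0.022  1.556 -0.012  1.109 -0.083]
joint_vel [-0.001  0.     0.    -0.002 -0.001 -0.001  0.   ]
joint_torque [-1.0000e-03 -5.9644e+01  1.6070e+00 -2.8120e+01  1.2000e-02  9.0000e-03
 -0.0000e+00]
eef_pos [ 0.179 -0.65   0.23 ]
tool_rot [-0.001  0.991  0.134 -0.   ]
contact_force [0.421 0.162 0.682]
torque [-0.042 -0.069 -0.006]
grasp_force 0.0
gripper_width 1.001
0.0187
scene [[370.2, 0.0, 252.5], [0.0, 370.2, 195.8], [0.0, 0.0, 1.0]] [[0.883, 0.469, 0.003, -0.588], [0.278, -0.519, -0.808, -0.033], [-0.377, 0.715, -0.589, 1.445], [0.0, 0.0, 0.0, 1.0]]
top [[464.9, 0.0, 254.8], [0.0, 464.9, 194.0], [0.0, 0.0, 1.0]] [[0.002, -1.0, -0.0, 0.118], [-0.99, -0.002, -0.139, 0.599], [0.139, 0.001, -0.99, 1.435], [0.0, 0.0, 0.0, 1.0]]
```

View pics/top0.png

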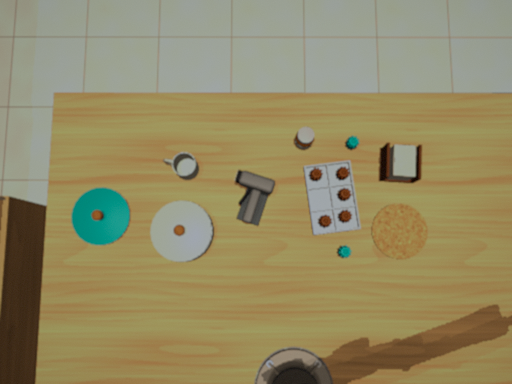

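View pics/scene0.png

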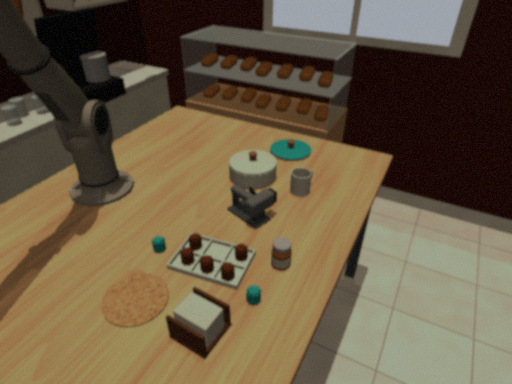

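Top view: white lid at (181,231) with its knob at (179,230) and a turquoise decoy lid at (101,216). Canelés stand at (316,174), (343,173), (344,194), (325,221) and (345,216), with turquoise decoys at (352,142) and (344,252). The mat is at (399,231) and the scanner at about (255,195). By the description I choose the white lid and the five brown canelés.

```bash
cat > h.py <<'E'
from station import bot
import cv2, numpy as np
from scipy.spatial.transform import Rotation as R
def ray(cm,uv):
    T=cm["camera_from_world"];A=T[:3,:3];c=-A.T@T[:3,3]
    return c,A.T@np.linalg.solve(cm["camera_matrix"],[uv[0],uv[1],1.])
def onz(cm,uv,z):
    c,d=ray(cm,uv); return c+d*(z-c[2])/d[2]
def proj(cm,p):
    T=cm["camera_from_world"];q=cm["camera_matrix"]@(T[:3,:3]@np.array(p)+T[:3,3]); return q[:2]/q[2]
def two(cm1,a,cm2,b):
    c,d=ray(cm1,a);e,f=ray(cm2,b)
    s=np.linalg.lstsq(np.c_[d,-f],e-c,rcond=None)[0]
    p,q=c+d*s[0],e+f*s[1]; return (p+q)/2,np.linalg.norm(p-q)
def blobs(im,lo,hi,amin=15):
    h=cv2.cvtColor(im,cv2.COLOR_RGB2HSV); m=cv2.inRange(h,np.array(lo),np.array(hi))
    n,l,s,c=cv2.connectedComponentsWithStats(m)
    return m,[(c[i].round(1).tolist(),int(s[i,4]),s[i,:4].tolist()) for i in range(1,n) if s[i,4]>=amin]
def state():
    o=bot.get_obs(); Rm=R.from_quat(np.roll(o["tool_rot"],-1)).as_matrix()
    return o,np.array(o["eef_pos"]),Rm
def goto(p,yaw=None):
    "slide mm + roll deg to TCP p with tool x at world yaw (deg)"
    o,e,Rm=state(); y0=np.degrees(np.arctan2(Rm[1,0],Rm[0,0]))
    r=0 if yaw is None else (y0-yaw+180)%360-180
    if yaw is not None: r=(r+90)%180-90
    print("slide",(Rm.T@(np.array(p)-e)*1000).round(1),"roll",round(r,1),"yaw0",round(y0,1),"t",round(float(o["t"]),2))
E
python3 - <<'E'
from h import *
im=bot.read_camera("top");cm=bot.camera_model("top")
hs=cv2.cvtColor(im,cv2.COLOR_RGB2HSV)
for p in [(231,195),(230,179),(174,316),(221,325),(231,399),(165,330),(187,268),(205,255),(280,150),(236,170)]: print(p,im[p],hs[p])
m,b=blobs(im,(0,100,20),(12,255,140))
for x in b:print("brown",x, onz(cm,x[0],.049).round(3))
sc=bot.read_camera("scene");cs=bot.camera_model("scene")
m,b=blobs(sc,(0,100,20),(12,255,140))
for x in b:
  if x[0][1]>140: print("brown scene",x)
crop=np.hstack([cv2.resize(im[155:255,225:375],(0,0),fx=3.4,fy=3.4,interpolation=2)[:,:,::-1],cv2.resize(im[170:270,140:222],(0,0),fx=3.4,fy=3.4,interpolation=2)[:,:,::-1]])
cv2.imwrite("pics/crop1.png",crop)
E
```

```text
(231, 195) [160 166 172] [105  18 172]
(230, 179) [151  95  42] [ 15 184 151]
(174, 316) [101  50  15] [ 12 217 101]
(221, 325) [104  51  17] [ 12 213 104]
(231, 399) [159 139  77] [ 23 132 159]
(165, 330) [142 147 145] [ 78   9 147]
(187, 268) [124 117 108] [ 17  33 124]
(205, 255) [96 89 82] [15 37 96]
(280, 150) [160 139  85] [ 22 120 160]
(236, 170) [160 166 159] [ 56  11 166]
brown ([300.9, 142.4], 17, [296, 138, 12, 8]) [ 0.765 -0.028  0.049]
brown ([395.3, 164.8], 416, [380, 144, 41, 38]) [ 0.693 -0.329  0.049]
brown ([315.6, 174.0], 95, [310, 169, 12, 11]) [ 0.662 -0.074  0.049]
brown ([342.3, 172.9], 99, [337, 168, 12, 11]) [ 0.666 -0.159  0.049]
brown ([343.9, 194.0], 97, [338, 189, 12, 11]) [ 0.598 -0.162  0.049]
brown ([344.6, 215.9], 96, [339, 211, 12, 11]) [ 0.529 -0.163  0.049]
brown ([324.6, 220.7], 92, [319, 216, 12, 11]) [ 0.514 -0.1    0.049]
brown scene ([190.3, 248.5], 270, [180, 234, 20, 30])
brown scene ([241.0, 251.4], 122, [235, 245, 13, 15])
brown scene ([280.9, 254.4], 71, [273, 250, 17, 10])
brown scene ([206.3, 263.5], 145, [200, 256, 13, 17])
brown scene ([227.2, 270.6], 150, [221, 263, 12, 17])
brown scene ([195.6, 330.2], 878, [168, 289, 62, 69])
```

View pics/crop1.png

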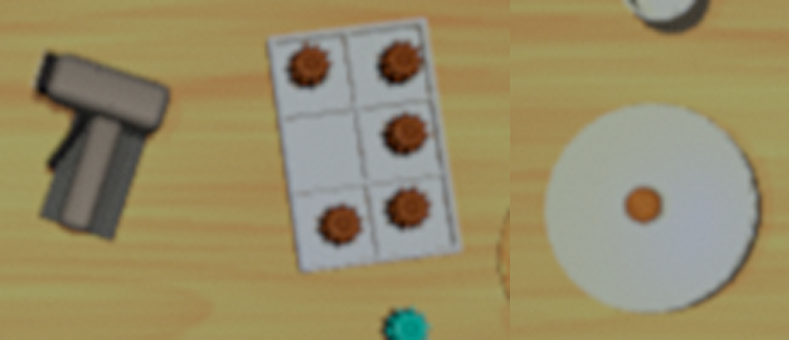

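The crop shows the white lid with its wooden knob, the five brown canelés (front-left-middle compartment empty), and the scanner with its head up and trigger on the left (+y) side. Both choices match the description.

```bash
python3 - <<'E'
from h import *
im=bot.read_camera("top");cm=bot.camera_model("top")
sc=bot.read_camera("scene");cs=bot.camera_model("scene")
m,b=blobs(im,(10,140,100),(19,255,200),20)
kt=[x for x in b if 150<x[0][0]<210 and 200<x[0][1]<260]; print("knob top",kt)
m,b=blobs(sc,(5,120,80),(19,255,220),8)
ks=[x for x in b if 240<x[0][0]<265 and 145<x[0][1]<165]; print("knob sc",ks)
if kt:print(onz(cm,kt[0][0],.108))
if kt and ks: print("tri",two(cm,kt[0][0],cs,ks[0][0]))
def rim(mask,uv,z,nm):
    c=max(cv2.findContours(mask,0,1)[0],key=lambda c:cv2.contourArea(c)*(cv2.pointPolygonTest(c,uv,False)>=0))
    P=np.array([onz(cm,p[0],z)[:2] for p in c],np.float32)
    (x,y),(a,bb),_=cv2.fitEllipse(P); r=cv2.minAreaRect(P)
    print(nm,"ell",round(x,4),round(y,4),round(a,4),round(bb,4),"rect",np.round(r[0],4),np.round(r[1],4),r[2],np.round(cv2.boxPoints(r),3).tolist())
hs=cv2.cvtColor(im,cv2.COLOR_RGB2HSV)
w=cv2.inRange(hs,np.array((0,0,110)),np.array((179,45,255)))
rim(w,(195,231),.075,"lid"); rim(cv2.morphologyEx(w,cv2.MORPH_CLOSE,np.ones((5,5))),(325,190),.018,"tray")
# mat: a*-like difference from wood via local sat
reg=im[185:275,355:440]; print(im[231,399],im[231,360],im[200,399],im[270,399],hs[231,385:412:4].tolist(),hs[231,360:368:2].tolist(),hs[266:274:2,399].tolist())
# grip: grey-brown bright blob
g=cv2.inRange(hs,np.array((0,0,90)),np.array((179,60,150)));g[:, :225]=0;g[:,280:]=0;g[:165]=0;g[230:]=0
for r in range(166,226,4): 
    c=np.where(g[r])[0]; 
    print(r,(c.min(),c.max()) if len(c) else None, im[r,234:278:2].sum(1).tolist())
E
```

```text
knob top [([178.9, 229.8], 66, [175, 226, 9, 9])]
knob sc [([252.5, 153.6], 22, [250, 152, 6, 4])]
[0.48050549 0.34671117 0.108     ]
tri (array([0.48077668, 0.34708166, 0.1064301 ]), np.float64(0.00040911737976225004))
lid ell 0.4801 0.3451 0.1849 0.1874 rect [0.4797 0.3443] [0.184 0.188] 0.12857434153556824 [[0.3880000114440918, 0.43799999356269836], [0.3880000114440918, 0.25], [0.5720000267028809, 0.25], [0.5720000267028809, 0.43799999356269836]]
tray ell 0.5933 -0.1282 0.1744 0.271 rect [ 0.5936 -0.1282] [0.2263 0.1543] 7.299059867858887 [[0.47200000286102295, -0.06599999964237213], [0.4909999966621399, -0.21899999678134918], [0.7160000205039978, -0.1899999976158142], [0.6959999799728394, -0.03700000047683716]]
[161 141  80] [162 141  87] [159 152  93] [159 149  92] [[17, 148, 160], [17, 148, 160], [22, 131, 160], [20, 139, 160], [22, 132, 159], [20, 140, 160], [18, 152, 159]] [[22, 118, 162], [22, 118, 160], [21, 117, 161], [22, 116, 160]] [[23, 114, 159], [23, 114, 159], [26, 107, 159], [26, 108, 158]]
166 None [405, 403, 406, 407, 407, 405, 405, 408, 406, 408, 410, 410, 409, 4
[... 1329 characters left out ...]
 (np.int64(248), np.int64(255)) [406, 411, 385, 289, 218, 217, 206, 293, 333, 338, 305, 200, 213, 218, 225, 268, 403, 400, 400, 398, 395, 399]
210 (np.int64(246), np.int64(253)) [404, 401, 377, 237, 229, 205, 264, 328, 336, 331, 224, 203, 213, 233, 243, 379, 391, 385, 388, 386, 382, 382]
214 (np.int64(245), np.int64(252)) [409, 397, 264, 230, 226, 235, 321, 333, 345, 276, 198, 221, 236, 224, 337, 392, 390, 386, 389, 388, 383, 387]
218 (np.int64(244), np.int64(251)) [402, 323, 232, 225, 208, 293, 337, 344, 319, 210, 216, 227, 231, 285, 402, 399, 401, 396, 399, 400, 403, 401]
222 None [398, 401, 399, 403, 366, 272, 217, 222, 189, 202, 222, 237, 244, 379, 393, 392, 389, 385, 392, 382, 382, 383]
```

```bash
cat >> h.py <<'E'
def path(pts,yaw=None):
    "successive slides in tool axes for waypoints (p,yaw or None)"
    o,e,Rm=state(); y=np.degrees(np.arctan2(Rm[1,0],Rm[0,0]))
    for p,yw in pts:
        c,s=np.cos(np.radians(y)),np.sin(np.radians(y))
        B=np.array([[c,s,0],[s,-c,0],[0,0,-1]]); d=B@(np.array(p)-e)*1000
        r=0 if yw is None else (y-yw+90)%180-90
        print(np.round(p,4),"slide",d.round(1),"roll",round(r,1)); e=np.array(p); y-=r
    print("t",round(float(o["t"]),2))
E
python3 - <<'E'
from h import *
im=bot.read_camera("top");cm=bot.camera_model("top")
hs=cv2.GaussianBlur(cv2.cvtColor(im,cv2.COLOR_RGB2HSV),(5,5),0)[:,:,1]
m=(hs>125).astype(np.uint8);m[:190]=0;m[275:]=0;m[:,:360]=0;m[:,440:]=0
m=cv2.morphologyEx(m,cv2.MORPH_OPEN,np.ones((5,5)))
c=max(cv2.findContours(m,0,1)[0],key=cv2.contourArea)
(u,v),r=cv2.minEnclosingCircle(c);P=onz(cm,(u,v),.005);e=cv2.fitEllipse(c)
print((u,v),r,P,"rad",onz(cm,(u+r,v),.005)-P,e,onz(cm,e[0],.005))
path([((.50,-.40,.25),97.3),((.55,0,.25),None),((.4805,.3465,.2),None),((.4805,.3465,.083),None)])
E
```

```text
(397.4624938964844, 233.53750610351562) 30.48416519165039 [ 0.47650381 -0.34015707  0.005     ] rad [ 0.00021727 -0.09808714  0.        ] ((398.404541015625, 231.82876586914062), (56.15199661254883, 57.29552459716797), 55.2245979309082) [ 0.48200145 -0.34341244  0.005     ]
[ 0.5  -0.4   0.25] slide [ 375.8 -156.4  -18.9] roll -81.9
[0.55 0.   0.25] slide [390.4 100.4   0. ] roll 0
[0.4805 0.3465 0.2   ] slide [352.5 -24.9  50. ] roll 0
[0.4805 0.3465 0.083 ] slide [  0.   0. 117.] roll 0
t 0.35
```

Call:
send_rows([
  [24,-10,-1],
  [47,-20,-2],
  [71,-30,-4],
  [94,-39,-5],
  [118,-49,-6],
  [141,-59,-7],
  [165,-69,-9],
  [188,-78,-10],
], roll=[-6,-12,-18,-24,-30,-36,-42,-48], claw=[1,1,1,1,1,1,1,1], force=40)

```text
t: 1.02
eef_pos: [0.3408, -0.5247, 0.2416]
tool_rot: [0.0, 0.849, 0.528, 0.0]
contact_force: [-0.7, -0.5, 0.3]
gripper_width: 1.002
grasp_force: 0.0
```

```bash
python3 - <<'E'
from h import *
path([((.52,-.28,.25),97.3),((.55,-.0,.25),None),((.4805,.3465,.2),None),((.4805,.3465,.083),None)])
E
```

```text
[ 0.52 -0.28  0.25] slide [298.7  52.2  -8.4] roll -33.6
[ 0.55 -0.    0.25] slide [273.9  65.3   0. ] roll 0
[0.4805 0.3465 0.2   ] slide [352.5 -24.9  50. ] roll 0
[0.4805 0.3465 0.083 ] slide [  0.   0. 117.] roll 0
t 1.02
```

Call:
send_rows([
  [37,6,-1],
  [75,13,-2],
  [112,20,-3],
  [150,26,-4],
  [187,33,-5],
  [224,39,-6],
  [261,46,-7],
  [299,52,-8],
], roll=[-4.5,-9,-13.5,-18,-22.5,-27,-31,-33.6], claw=[1,1,1,1,1,1,1,1])

```text
t: 1.68
eef_pos: [0.5209, -0.2804, 0.2496]
tool_rot: [0.0, 0.662, 0.75, -0.0]
contact_force: [0.9, -1.0, -0.8]
gripper_width: 1.002
grasp_force: 0.0
```

Call:
send_rows([
  [38,8,0],
  [75,16,0],
  [113,24,0],
  [150,31,0],
  [188,39,0],
  [225,47,0],
  [263,54,0],
  [300,62,0],
], roll=[0,0,0,0,0,0,0,0], claw=[1,1,1,1,1,1,1,1])

```text
t: 2.35
eef_pos: [0.5449, 0.0255, 0.2496]
tool_rot: [0.0, 0.663, 0.749, 0.0]
contact_force: [1.1, -0.1, -0.3]
gripper_width: 0.998
grasp_force: 0.0
```

Call:
send_rows([
  [40,-3,3],
  [80,-6,8],
  [120,-9,14],
  [160,-11,20],
  [200,-14,26],
  [240,-17,32],
  [280,-20,37],
  [318,-22,40],
], roll=[0,0,0,0,0,0,0,0], claw=[1,1,1,1,1,1,1,1])

```text
t: 3.02
eef_pos: [0.4836, 0.3385, 0.2088]
tool_rot: [0.0, 0.663, 0.749, -0.0]
contact_force: [0.8, 0.1, 0.1]
gripper_width: 1.0
grasp_force: 0.0
```

```bash
python3 - <<'E'
from h import *
path([((.4805,.3465,.14),97.3),((.4805,.3465,.083),None)])
im=bot.read_camera("wrist"); cv2.imwrite("pics/w1.png",im[:,:,::-1])
m=bot.camera_model("wrist"); print(proj(m,(.4805,.3465,.108)))
E
```

```text
[0.4805 0.3465 0.14  ] slide [ 8.3 -2.1 68.8] roll -0.3
[0.4805 0.3465 0.083 ] slide [ 0.  0. 57.] roll 0
t 3.02
[258.71978756 192.60363258]
```

View pics/w1.png

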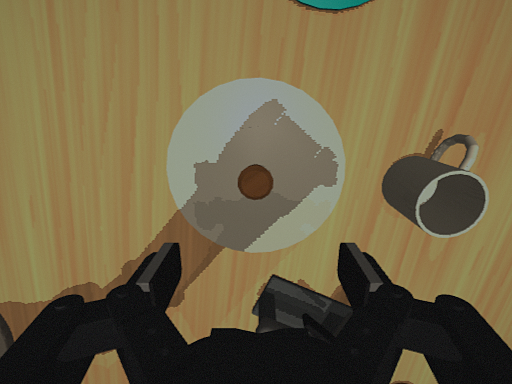

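Wrist view: the knob is at (256,182), centred between the fingers. The arm was still settling when the picture was taken, so I'll re-measure at rest, lower down.

Call:
send_rows([
  [2,-1,10],
  [3,-2,20],
  [4,-2,30],
  [4,-2,40],
  [4,-2,50],
  [4,-2,50],
  [4,-2,50],
  [4,-2,50],
], roll=[0,0,0,0,0,0,0,0], claw=[1,1,1,1,1,1,1,1])

```text
t: 3.73
eef_pos: [0.4825, 0.3402, 0.1596]
tool_rot: [0.0, 0.663, 0.749, 0.0]
contact_force: [0.1, 0.2, 0.9]
gripper_width: 1.004
grasp_force: 0.0
```

```bash
python3 - <<'E'
from h import *
m=bot.camera_model("wrist"); im=bot.read_camera("wrist")
k,b=blobs(im,(5,120,40),(16,255,200),150); p=proj(m,(.4805,.3465,.108)); print(p,b)
for x in b:
    if abs(x[0][0]-256)<60: print(onz(m,x[0],.108))
path([((.4805,.3465,.083),97.3)])
E
```

```text
[256.10972088 201.93889888] [([456.3, 25.0], 288, [444, 0, 25, 63]), ([481.3, 112.6], 1434, [411, 40, 101, 137]), ([255.1, 201.3], 1409, [234, 180, 43, 43]), ([188.2, 289.1], 1777, [165, 250, 56, 80]), ([9.6, 336.4], 474, [0, 324, 30, 34]), ([105.2, 367.2], 924, [83, 349, 46, 35])]
[0.4796702  0.34692296 0.108     ]
[0.4805 0.3465 0.083 ] slide [ 6.3 -1.3 76.8] roll -0.3
t 3.78
```

Call:
send_rows([
  [3,-1,14],
  [6,-2,28],
  [6.5,-2,42],
  [6.5,-2,55],
  [6.5,-2,66],
  [6.5,-2,76],
  [6.5,-2,76],
  [6.5,-2,76],
], roll=[0,0,0,0,0,0,0,0], claw=[1,1,1,1,0.8,0.7,0.6,0.6])

```text
t: 4.45
eef_pos: [0.479, 0.3463, 0.0825]
tool_rot: [-0.0, 0.663, 0.749, -0.001]
contact_force: [-0.1, 0.2, 0.2]
gripper_width: 0.604
grasp_force: 0.0
```

Call:
send_rows([
  [0,0,0],
  [0,0,0],
  [0,0,0],
  [0,0,0],
  [0,0,0],
  [0,0,0],
  [0,0,0],
  [0,0,0],
], roll=[0,0,0,0,0,0,0,0], claw=[0.5,0.45,0.4,0.35,0.2,0,0,0], force=60)

```text
t: 5.12
eef_pos: [0.4791, 0.3469, 0.0844]
tool_rot: [0.0, 0.663, 0.749, 0.0]
contact_force: [-3.0, 0.3, 5.9]
gripper_width: 0.354
grasp_force: 58.7
```

Call:
send_rows([
  [0,0,-3],
  [0,0,-8],
  [0,0,-16],
  [0,0,-28],
  [0,0,-44],
  [0,0,-64],
  [0,0,-88],
  [0,0,-110],
], roll=[0,0,0,0,0,0,0,0], claw=[0,0,0,0,0,0,0,0], force=90)

```text
t: 5.78
eef_pos: [0.4793, 0.3467, 0.1954]
tool_rot: [0.0, 0.663, 0.749, 0.0]
contact_force: [0.2, 0.3, -2.8]
gripper_width: 0.346
grasp_force: 89.1
```

Call:
send_rows([
  [-10,-1,0],
  [-28,-3,0],
  [-54,-7,0],
  [-84,-10,0],
  [-114,-14,0],
  [-144,-18,0],
  [-172,-21,0],
  [-195,-24,0],
], roll=[0,0,0,0,0,0,0,0], claw=[0,0,0,0,0,0,0,0])

```text
t: 6.45
eef_pos: [0.4787, 0.1467, 0.1929]
tool_rot: [0.0, 0.663, 0.748, -0.001]
contact_force: [0.1, -0.1, -3.5]
gripper_width: 0.349
grasp_force: 89.1
```

```bash
python3 - <<'E'
from h import *
o,e,_=state(); print(e,o["gripper_width"],o["contact_force"],o["torque"])
im=bot.read_camera("scene"); cv2.imwrite("pics/s1.png",im[:,:,::-1])
path([((.482,-.3435,.195),97.3)])
E
```

```text
[0.4786795  0.14670529 0.19285253] 0.34872877348975645 [ 0.10365855 -0.14112085 -3.45668773] [ 0.00576255 -0.01258082  0.01527559]
[ 0.482  -0.3435  0.195 ] slide [-482.2  -52.7   -2.7] roll -0.7
t 6.5
```

View pics/s1.png

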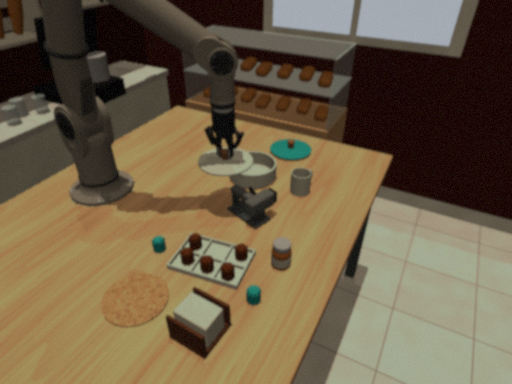

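The lid hangs level in the gripper at (226,160), and the dish stays open at (258,165). I'll carry it on to the mat.

Call:
send_rows([
  [-14,-2,0],
  [-40,-5,0],
  [-74,-8,0],
  [-108,-12,0],
  [-142,-16,0],
  [-176,-19,0],
  [-210,-23,0],
  [-242,-26,0],
], roll=[0,0,0,0,0,0,0,0], claw=[0,0,0,0,0,0,0,0])

```text
t: 7.17
eef_pos: [0.4819, -0.0955, 0.1932]
tool_rot: [0.0, 0.663, 0.749, -0.0]
contact_force: [0.2, 0.3, -2.4]
gripper_width: 0.344
grasp_force: 88.9
```

Call:
send_rows([
  [-34,-4,0],
  [-68,-7,0],
  [-102,-11,0],
  [-136,-15,0],
  [-168,-18,0],
  [-196,-21,0],
  [-220,-24,0],
  [-236,-26,0],
], roll=[0,0,0,0,0,0,0,0], claw=[0,0,0,0,0,0,0,0])

```text
t: 7.83
eef_pos: [0.4845, -0.3339, 0.1928]
tool_rot: [-0.0, 0.664, 0.748, -0.001]
contact_force: [-0.4, 0.3, -2.8]
gripper_width: 0.347
grasp_force: 89.0
```

Call:
send_rows([
  [0,0,8],
  [0,0,22],
  [0,0,42],
  [0,0,64],
  [0,0,86],
  [0,0,104],
  [0,0,115],
  [0,0,120],
], roll=[0,0,0,0,0,0,0,0], claw=[0,0,0,0,0,0,0,0])

```text
t: 8.5
eef_pos: [0.4849, -0.3291, 0.0714]
tool_rot: [-0.002, 0.662, 0.749, -0.0]
contact_force: [-0.9, -0.2, -3.0]
gripper_width: 0.346
grasp_force: 89.1
```

```bash
python3 - <<'E'
from h import *
o,e,_=state(); print(e,o["gripper_width"],o["grasp_force"],o["contact_force"])
path([((.482,-.3435,.03),97.3)])
E
```

```text
[ 0.48492207 -0.32911694  0.07143486] 0.34566990265871284 89.13120025768876 [-0.93250429 -0.22644005 -3.02334102]
[ 0.482  -0.3435  0.03  ] slide [-13.9  -4.7  41.4] roll -0.2
t 8.5
```

Call:
send_rows([
  [-7,-2,6],
  [-14,-4,14],
  [-14,-5,22],
  [-14,-5,30],
  [-14,-5,35],
  [-14,-5,38],
  [-14,-5,40],
  [-14,-5,41],
], roll=[0,0,0,0,0,0,0,0], claw=[0,0,0,0,0,0,0,0])

```text
t: 9.17
eef_pos: [0.4828, -0.3448, 0.0321]
tool_rot: [-0.0, 0.662, 0.749, 0.0]
contact_force: [-0.2, 1.2, -2.8]
gripper_width: 0.347
grasp_force: 89.1
```

Call:
send_rows([
  [0,0,1],
  [0,0,1],
  [0,0,2],
  [0,0,2],
  [0,0,2],
  [0,0,2],
  [0,0,2],
  [0,0,2],
], roll=[0,0,0,0,0,0,0,0], claw=[0,0,0,0,0,0,0,0])

```text
t: 9.83
eef_pos: [0.4827, -0.3451, 0.0304]
tool_rot: [0.0, 0.663, 0.749, -0.0]
contact_force: [-0.2, 0.7, -2.4]
gripper_width: 0.35
grasp_force: 89.1
```

Not touching yet, so I'll go 2 mm further, then release slowly.

Call:
send_rows([
  [0,0,0.5],
  [0,0,1],
  [0,0,1.5],
  [0,0,2],
  [0,0,2.5],
  [0,0,2.5],
  [0,0,2.5],
  [0,0,2.5],
], roll=[0,0,0,0,0,0,0,0], claw=[0,0,0,0,0,0,0,0])

```text
t: 10.5
eef_pos: [0.4829, -0.3452, 0.0293]
tool_rot: [0.0, 0.663, 0.749, -0.0]
contact_force: [-3.1, 2.9, 11.9]
gripper_width: 0.348
grasp_force: 90.5
```

Call:
send_rows([
  [0,0,0],
  [0,0,0],
  [0,0,0],
  [0,0,0],
  [0,0,0],
  [0,0,0],
  [0,0,0],
  [0,0,0],
], roll=[0,0,0,0,0,0,0,0], claw=[0.35,0.4,0.45,0.5,0.6,0.7,0.85,1])

```text
t: 11.17
eef_pos: [0.4826, -0.3451, 0.0277]
tool_rot: [-0.0, 0.663, 0.749, -0.0]
contact_force: [0.2, 0.6, -0.1]
gripper_width: 0.954
grasp_force: 0.0
```

Call:
send_rows([
  [0,0,-10],
  [0,0,-25],
  [0,0,-45],
  [0,0,-70],
  [0,0,-100],
  [0,0,-120],
  [0,0,-120],
  [0,0,-120],
], roll=[0,0,0,0,0,0,0,0], claw=[1,1,1,1,1,1,1,1])

```text
t: 11.83
eef_pos: [0.4834, -0.3456, 0.1497]
tool_rot: [0.002, 0.663, 0.749, 0.0]
contact_force: [-0.2, -0.6, -0.3]
gripper_width: 1.002
grasp_force: 0.0
```

```bash
cat >> h.py <<'E'
def browns(n):
    m=bot.camera_model(n); im=bot.read_camera(n)
    k,b=blobs(im,(0,100,20),(13,255,140),60 if n!="wrist" else 400)
    for x in b:
        p=onz(m,x[0],.049 if n=="wrist" else .047)
        if .4<p[0]<.75 and -.28<p[1]<.5: print("brown",x[0],x[1],p[:2].round(4))
    return im,m
E
python3 - <<'E'
from h import *
im,cm=browns("top"); cv2.imwrite("pics/t2.png",im[:,:,::-1])
P=[(.598,-.162)]
path([((.598,-.162,.15),97.3),((.598,-.162,.023),97.3)])
E
```

```text
brown [315.4, 174.1] 97 [ 0.6625 -0.0737]
brown [342.2, 172.9] 100 [ 0.6666 -0.1591]
brown [343.8, 194.1] 99 [ 0.5984 -0.1625]
brown [344.6, 215.9] 96 [ 0.5292 -0.1634]
brown [324.6, 220.6] 92 [ 0.5142 -0.1002]
[ 0.598 -0.162  0.15 ] slide [167.8 136.9  -1.8] roll -0.3
[ 0.598 -0.162  0.023] slide [  0.   0. 127.] roll 0.0
t 11.88
```

View pics/t2.png

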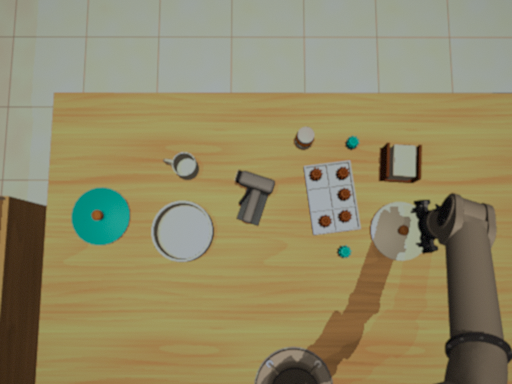

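The lid is flat on the mat at (400,231). The dish is open at (183,231) and the five canelés haven't moved. I'll go to the middle canelé.

Call:
send_rows([
  [26,21,0],
  [54,44,0],
  [82,67,0],
  [110,90,0],
  [138,113,0],
  [158,129,0],
  [167,137,0],
  [168,137,0],
], roll=[0,0,0,0,0,0,0,0], claw=[0.62,0.62,0.62,0.62,0.62,0.62,0.62,0.62], force=30)

```text
t: 12.55
eef_pos: [0.5989, -0.1581, 0.1467]
tool_rot: [-0.001, 0.661, 0.751, 0.0]
contact_force: [0.5, 0.4, -0.3]
gripper_width: 0.622
grasp_force: 0.0
```

Call:
send_rows([
  [0,0,10],
  [0,0,25],
  [0,0,40],
  [0,0,50],
  [0,0,50],
  [0,0,50],
  [0,0,50],
  [0,0,50],
], roll=[0,0,0,0,0,0,0,0], claw=[0.62,0.62,0.62,0.62,0.62,0.62,0.62,0.62])

```text
t: 13.22
eef_pos: [0.5986, -0.1623, 0.0987]
tool_rot: [0.001, 0.663, 0.749, 0.0]
contact_force: [0.7, 0.6, 0.7]
gripper_width: 0.621
grasp_force: 0.0
```

```bash
python3 - <<'E'
from h import *
im,m=browns("wrist"); cv2.imwrite("pics/w2.png",im[:,:,::-1])
path([((.5984,-.1625,.023),97.3)])
E
```

```text
brown [361.3, 105.0] 2932 [ 0.6594 -0.0769]
brown [154.4, 117.1] 2877 [ 0.5197 -0.102 ]
brown [174.1, 198.7] 2358 [ 0.5347 -0.1602]
brown [258.9, 208.6] 2112 [ 0.5994 -0.1604]
brown [340.5, 212.9] 2329 [ 0.6622 -0.1563]
brown [300.5, 319.2] 470 [ 0.6486 -0.26  ]
[ 0.5984 -0.1625  0.023 ] slide [-0.4 -0.3 75.7] roll -0.3
t 13.27
```

View pics/w2.png

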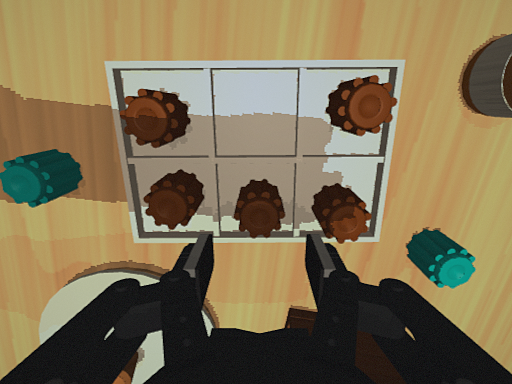

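The middle canelé at (259,208) is centred between the fingers, with a clear gap to its neighbours. I'll descend and grip.

Call:
send_rows([
  [0,0,16],
  [0,0,34],
  [0,0,52],
  [0,0,65],
  [0,0,72],
  [0,0,76],
  [0,0,76],
  [0,0,76],
], roll=[0,0,0,0,0,0,0,0], claw=[0.62,0.62,0.62,0.62,0.62,0.62,0.62,0.62])

```text
t: 13.93
eef_pos: [0.5987, -0.1617, 0.0224]
tool_rot: [0.0, 0.663, 0.749, 0.0]
contact_force: [0.5, -0.4, -0.4]
gripper_width: 0.621
grasp_force: 0.0
```

Call:
send_rows([
  [0,0,0],
  [0,0,0],
  [0,0,0],
  [0,0,0],
  [0,0,0],
  [0,0,0],
  [0,0,0],
  [0,0,0],
], roll=[0,0,0,0,0,0,0,0], claw=[0.55,0.5,0.45,0.35,0.2,0.2,0.2,0.2])

```text
t: 14.6
eef_pos: [0.5987, -0.1618, 0.0226]
tool_rot: [0.001, 0.663, 0.749, 0.0]
contact_force: [-0.5, 0.2, 5.6]
gripper_width: 0.436
grasp_force: 30.1
```

Call:
send_rows([
  [0,0,-6],
  [0,0,-18],
  [0,0,-38],
  [0,0,-62],
  [0,0,-88],
  [0,0,-110],
  [0,0,-125],
  [0,0,-130],
], roll=[0,0,0,0,0,0,0,0], claw=[0.2,0.2,0.2,0.2,0.2,0.2,0.2,0.2])

```text
t: 15.27
eef_pos: [0.5997, -0.1618, 0.1556]
tool_rot: [0.002, 0.663, 0.749, 0.001]
contact_force: [-0.3, -0.1, -0.5]
gripper_width: 0.435
grasp_force: 30.2
```

```bash
python3 - <<'E'
from h import *
im=cv2.imread("pics/t2.png")[:,:,::-1];cm=bot.camera_model("top")
hs=cv2.cvtColor(im,cv2.COLOR_RGB2HSV);w=cv2.inRange(hs,np.array((0,0,110)),np.array((179,45,255)));w[:195]=0;w[:,:140]=0;w[:,225:]=0
c=max(cv2.findContours(w,0,1)[0],key=cv2.contourArea)
P=np.array([onz(cm,p[0],.066)[:2] for p in c],np.float32);e=cv2.fitEllipse(P);print("dish",e)
D=np.array([.4805,.3465]); 
o,q,Rm=state(); ex=Rm[:2,1]; fx=Rm[:2,0]; print("e",ex,"f",fx)
A=[(-32,0),(-25,-42),(-25,42),(38,-22),(38,22)]
D=np.array(e[0])
for a,b in A: print(a,b,(D+ex*a/1e3+fx*b/1e3).round(4))
t=D-ex*.032
path([((*t,.15),97.3),((*t,.03),97.3)])
E
```

```text
dish ((0.4806048274040222, 0.3454786539077759), (0.18648310005664825, 0.18822495639324188), 168.98324584960938)
e [0.99253942 0.12183311] f [-0.12182619  0.99254994]
-32 0 [0.4488 0.3416]
-25 -42 [0.4609 0.3007]
-25 42 [0.4507 0.3841]
38 -22 [0.521  0.3283]
38 22 [0.5156 0.3719]
[0.4488 0.3416 0.15  ] slide [518.1 -88.4   5.6] roll -0.3
[0.4488 0.3416 0.03  ] slide [  0.   0. 120.] roll 0.0
t 15.27
```

Call:
send_rows([
  [14,-2,0],
  [42,-7,0],
  [80,-14,0],
  [118,-20,0],
  [156,-27,0],
  [194,-33,0],
  [232,-40,0],
  [270,-46,0],
], roll=[0,0,0,0,0,0,0,0], claw=[0.2,0.2,0.2,0.2,0.2,0.2,0.2,0.2], force=50)

```text
t: 15.93
eef_pos: [0.5169, 0.1028, 0.1506]
tool_rot: [-0.001, 0.662, 0.749, -0.001]
contact_force: [0.8, 0.5, -1.0]
gripper_width: 0.431
grasp_force: 51.5
```

Call:
send_rows([
  [38,-6,0],
  [76,-13,0],
  [114,-19,0],
  [152,-26,0],
  [190,-32,0],
  [222,-38,0],
  [241,-41,0],
  [248,-42,0],
], roll=[0,0,0,0,0,0,0,0], claw=[0.2,0.2,0.2,0.2,0.2,0.2,0.2,0.2])

```text
t: 16.6
eef_pos: [0.4437, 0.3459, 0.1509]
tool_rot: [-0.001, 0.66, 0.751, -0.0]
contact_force: [0.0, 0.4, -0.7]
gripper_width: 0.427
grasp_force: 51.5
```

Call:
send_rows([
  [0,0,0],
  [0,0,8],
  [0,0,18],
  [0,0,28],
  [0,0,36],
  [0,0,40],
  [0,0,40],
  [0,0,40],
], roll=[0,0,0,0,0,0,0,0], claw=[0.2,0.2,0.2,0.2,0.2,0.2,0.2,0.2])

```text
t: 17.27
eef_pos: [0.4477, 0.3414, 0.1115]
tool_rot: [-0.0, 0.663, 0.749, -0.0]
contact_force: [-0.6, -0.4, -0.8]
gripper_width: 0.433
grasp_force: 51.5
```

```bash
python3 - <<'E'
from h import *
print(bot.get_obs()["gripper_width"])
path([((.4488,.342,.028),97.3)])
E
```

```text
0.4329108145834066
[0.4488 0.342  0.028 ] slide [ 0.4  1.2 83.5] roll -0.3
t 17.27
```

Call:
send_rows([
  [0,1,16],
  [0,1,34],
  [0,1,52],
  [0,1,66],
  [0,1,76],
  [0,1,81],
  [0,1,84],
  [0,1,84],
], roll=[0,0,0,0,0,0,0,0], claw=[0.2,0.2,0.2,0.2,0.2,0.2,0.2,0.2])

```text
t: 17.93
eef_pos: [0.4487, 0.342, 0.0277]
tool_rot: [-0.0, 0.663, 0.749, -0.0]
contact_force: [-0.0, -0.8, -0.5]
gripper_width: 0.429
grasp_force: 51.5
```

Call:
send_rows([
  [0,0,0],
  [0,0,0],
  [0,0,0],
  [0,0,0],
  [0,0,-10],
  [0,0,-30],
  [0,0,-60],
  [0,0,-95],
], roll=[0,0,0,0,0,0,0,0], claw=[0.45,0.5,0.54,0.56,0.56,0.56,0.56,0.56])

```text
t: 18.6
eef_pos: [0.4476, 0.3411, 0.1233]
tool_rot: [-0.0, 0.662, 0.749, -0.001]
contact_force: [-0.4, 0.3, -0.0]
gripper_width: 0.56
grasp_force: 0.0
```

```bash
python3 - <<'E'
from h import *
browns("top")
path([((.5292,-.1634,.14),97.3)])
E
```

```text
brown [315.5, 174.1] 96 [ 0.6625 -0.074 ]
brown [342.2, 172.9] 100 [ 0.6666 -0.1591]
brown [344.6, 215.9] 96 [ 0.5292 -0.1634]
brown [324.6, 220.7] 92 [ 0.5139 -0.1002]
[ 0.5292 -0.1634  0.14  ] slide [-513.8   15.6   -9. ] roll -0.3
t 18.65
```

Call:
send_rows([
  [-14,0,-10],
  [-42,1,-20],
  [-80,2,-20],
  [-118,3,-20],
  [-156,5,-20],
  [-194,6,-20],
  [-232,7,-20],
  [-268,8,-20],
], roll=[0,0,0,0,0,0,0,0], claw=[0.62,0.62,0.62,0.62,0.62,0.62,0.62,0.62], force=30)

```text
t: 19.32
eef_pos: [0.4894, 0.0747, 0.1437]
tool_rot: [0.001, 0.663, 0.749, 0.0]
contact_force: [0.7, 0.1, -1.0]
gripper_width: 0.62
grasp_force: 0.0
```

Call:
send_rows([
  [-38,1,0],
  [-76,2,0],
  [-114,3,0],
  [-152,5,0],
  [-190,6,0],
  [-220,7,0],
  [-239,8,0],
  [-246,8,0],
], roll=[0,0,0,0,0,0,0,0], claw=[0.62,0.62,0.62,0.62,0.62,0.62,0.62,0.62])

```text
t: 19.98
eef_pos: [0.5273, -0.1706, 0.1434]
tool_rot: [0.001, 0.665, 0.747, -0.0]
contact_force: [0.5, -0.6, 0.2]
gripper_width: 0.621
grasp_force: 0.0
```

Call:
send_rows([
  [0,0,0],
  [0,0,8],
  [0,0,22],
  [0,0,38],
  [0,0,50],
  [0,0,55],
  [0,0,55],
  [0,0,55],
], roll=[0,0,0,0,0,0,0,0], claw=[0.62,0.62,0.62,0.62,0.62,0.62,0.62,0.62])

```text
t: 20.65
eef_pos: [0.5273, -0.1654, 0.0878]
tool_rot: [-0.0, 0.662, 0.749, 0.0]
contact_force: [-0.8, -0.2, 0.6]
gripper_width: 0.619
grasp_force: 0.0
```

```bash
python3 - <<'E'
from h import *
browns("wrist")
path([((.5292,-.1634,.023),97.3)])
E
```

```text
brown [465.9, 113.8] 4217 [ 0.6526 -0.0774]
brown [249.9, 126.6] 2358 [ 0.5145 -0.1027]
brown [260.8, 210.5] 2334 [ 0.529  -0.1606]
brown [431.4, 224.6] 3104 [ 0.6552 -0.1562]
[ 0.5292 -0.1634  0.023 ] slide [ 2.2  1.8 65.3] roll -0.2
t 20.7
```

Call:
send_rows([
  [1,1,14],
  [2,2,30],
  [2,2,46],
  [2,2,57],
  [2,2,62],
  [2,2,65],
  [2,2,65],
  [2,2,65],
], roll=[0,0,0,0,0,0,0,0], claw=[0.62,0.62,0.62,0.62,0.62,0.62,0.62,0.62])

```text
t: 21.37
eef_pos: [0.5294, -0.1643, 0.0234]
tool_rot: [0.0, 0.663, 0.749, 0.0]
contact_force: [-0.2, -0.4, 0.5]
gripper_width: 0.62
grasp_force: 0.0
```

Call:
send_rows([
  [0,0,0],
  [0,0,0],
  [0,0,0],
  [0,0,0],
  [0,0,0],
  [0,0,0],
  [0,0,0],
  [0,0,0],
], roll=[0,0,0,0,0,0,0,0], claw=[0.55,0.5,0.45,0.35,0.2,0.2,0.2,0.2])

```text
t: 22.03
eef_pos: [0.5292, -0.1643, 0.0234]
tool_rot: [0.0, 0.663, 0.749, 0.0]
contact_force: [-1.8, 0.0, 5.8]
gripper_width: 0.432
grasp_force: 29.9
```

Call:
send_rows([
  [0,0,-6],
  [0,0,-18],
  [0,0,-38],
  [0,0,-62],
  [0,0,-88],
  [0,0,-110],
  [0,0,-125],
  [0,0,-130],
], roll=[0,0,0,0,0,0,0,0], claw=[0.2,0.2,0.2,0.2,0.2,0.2,0.2,0.2], force=50)

```text
t: 22.7
eef_pos: [0.5305, -0.1644, 0.1564]
tool_rot: [0.002, 0.663, 0.749, 0.001]
contact_force: [0.1, -0.1, -1.1]
gripper_width: 0.429
grasp_force: 50.0
```

Call:
send_rows([
  [14,0,0],
  [40,-1,0],
  [74,-2,0],
  [108,-3,0],
  [142,-4,0],
  [176,-4,0],
  [210,-5,0],
  [244,-6,0],
], roll=[0,0,0,0,0,0,0,0], claw=[0.2,0.2,0.2,0.2,0.2,0.2,0.2,0.2])

```text
t: 23.37
eef_pos: [0.4912, 0.0796, 0.1517]
tool_rot: [-0.001, 0.662, 0.749, -0.001]
contact_force: [0.4, -0.6, -0.3]
gripper_width: 0.424
grasp_force: 50.0
```

Call:
send_rows([
  [34,-1,0],
  [68,-2,0],
  [102,-3,0],
  [136,-3,0],
  [170,-4,0],
  [200,-5,0],
  [219,-5,0],
  [226,-5,0],
], roll=[0,0,0,0,0,0,0,0], claw=[0.2,0.2,0.2,0.2,0.2,0.2,0.2,0.2])

```text
t: 24.03
eef_pos: [0.4576, 0.3054, 0.1519]
tool_rot: [-0.001, 0.66, 0.751, -0.0]
contact_force: [0.2, -0.5, -0.3]
gripper_width: 0.43
grasp_force: 50.0
```

Call:
send_rows([
  [0,0,0],
  [0,0,8],
  [0,0,18],
  [0,0,28],
  [0,0,36],
  [0,0,40],
  [0,0,40],
  [0,0,40],
], roll=[0,0,0,0,0,0,0,0], claw=[0.2,0.2,0.2,0.2,0.2,0.2,0.2,0.2])

```text
t: 24.7
eef_pos: [0.4607, 0.3007, 0.1125]
tool_rot: [-0.0, 0.663, 0.749, -0.0]
contact_force: [1.0, -0.2, -0.7]
gripper_width: 0.427
grasp_force: 50.0
```

```bash
python3 - <<'E'
from h import *
browns("top")
path([((.4609,.3012,.028),97.3)])
E
```

```text
brown [315.5, 174.1] 96 [ 0.6625 -0.074 ]
brown [342.2, 172.9] 100 [ 0.6666 -0.1591]
brown [324.6, 220.6] 91 [ 0.5142 -0.1002]
[0.4609 0.3012 0.028 ] slide [ 0.2  0.  84.9] roll -0.3
t 24.75
```

Call:
send_rows([
  [0,0,16],
  [0,0,34],
  [0,0,52],
  [0,0,66],
  [0,0,76],
  [0,0,81],
  [0,0,84],
  [0,0,84],
], roll=[0,0,0,0,0,0,0,0], claw=[0.2,0.2,0.2,0.2,0.2,0.2,0.2,0.2])

```text
t: 25.42
eef_pos: [0.4609, 0.3012, 0.0288]
tool_rot: [0.0, 0.663, 0.749, 0.0]
contact_force: [-0.1, -0.5, -0.5]
gripper_width: 0.426
grasp_force: 50.0
```

Call:
send_rows([
  [0,0,0],
  [0,0,0],
  [0,0,0],
  [0,0,0],
  [0,0,-10],
  [0,0,-30],
  [0,0,-60],
  [0,0,-95],
], roll=[0,0,0,0,0,0,0,0], claw=[0.45,0.5,0.54,0.56,0.56,0.56,0.56,0.56])

```text
t: 26.08
eef_pos: [0.4596, 0.3004, 0.1244]
tool_rot: [-0.001, 0.662, 0.749, -0.001]
contact_force: [0.3, -1.2, -0.1]
gripper_width: 0.564
grasp_force: 0.0
```

Call:
send_rows([
  [-10,0,-15],
  [-30,0,-20],
  [-60,0,-20],
  [-90,1,-20],
  [-120,1,-20],
  [-150,1,-20],
  [-180,2,-20],
  [-210,2,-20],
], roll=[0,0,0,0,0,0,0,0], claw=[0.62,0.62,0.62,0.62,0.62,0.62,0.62,0.62], force=30)

```text
t: 26.75
eef_pos: [0.4885, 0.0915, 0.1448]
tool_rot: [0.0, 0.663, 0.749, 0.0]
contact_force: [0.6, -0.4, 0.4]
gripper_width: 0.622
grasp_force: 0.0
```

Call:
send_rows([
  [-30,0,0],
  [-60,0,0],
  [-90,1,0],
  [-120,1,0],
  [-150,1,0],
  [-175,2,0],
  [-190,2,0],
  [-195,2,0],
], roll=[0,0,0,0,0,0,0,0], claw=[0.62,0.62,0.62,0.62,0.62,0.62,0.62,0.62])

```text
t: 27.42
eef_pos: [0.5142, -0.1038, 0.1445]
tool_rot: [0.001, 0.664, 0.747, -0.0]
contact_force: [0.4, -0.6, 0.1]
gripper_width: 0.618
grasp_force: 0.0
```

Call:
send_rows([
  [0,0,0],
  [0,0,8],
  [0,0,22],
  [0,0,38],
  [0,0,50],
  [0,0,55],
  [0,0,55],
  [0,0,55],
], roll=[0,0,0,0,0,0,0,0], claw=[0.62,0.62,0.62,0.62,0.62,0.62,0.62,0.62])

```text
t: 28.08
eef_pos: [0.5141, -0.0997, 0.0888]
tool_rot: [-0.0, 0.662, 0.749, 0.0]
contact_force: [0.9, 0.5, 0.1]
gripper_width: 0.624
grasp_force: 0.0
```

```bash
python3 - <<'E'
from h import *
browns("wrist")
im=bot.read_camera("top"); cm=bot.camera_model("top"); k,b=blobs(im,(0,100,20),(13,255,140),60)
print([(x[0],x[1],onz(cm,x[0],.05)[:2].round(3)) for x in b if 140<x[0][0]<225 and x[0][1]>190])
path([((.5142,-.1006,.023),97.3)])
E
```

```text
brown [450.8, 201.8] 3335 [ 0.6509 -0.0717]
brown [257.3, 212.2] 2323 [ 0.5135 -0.0969]
brown [425.9, 285.4] 1608 [ 0.6552 -0.1428]
[([191.7, 238.7], 191, array([0.457, 0.316]))]
[ 0.5142 -0.1006  0.023 ] slide [-0.4 -0.6 66.5] roll -0.3
t 28.18
```

Call:
send_rows([
  [0,0,14],
  [0,0,30],
  [0,0,46],
  [0,0,57],
  [0,0,62],
  [0,0,66],
  [0,0,66],
  [0,0,66],
], roll=[0,0,0,0,0,0,0,0], claw=[0.62,0.62,0.62,0.62,0.62,0.62,0.62,0.62])

```text
t: 28.85
eef_pos: [0.5145, -0.1005, 0.0233]
tool_rot: [0.0, 0.663, 0.749, 0.0]
contact_force: [-0.6, -0.3, 0.4]
gripper_width: 0.623
grasp_force: 0.0
```

Call:
send_rows([
  [0,0,0],
  [0,0,0],
  [0,0,0],
  [0,0,0],
  [0,0,0],
  [0,0,0],
  [0,0,0],
  [0,0,0],
], roll=[0,0,0,0,0,0,0,0], claw=[0.55,0.5,0.45,0.35,0.2,0.2,0.2,0.2])

```text
t: 29.52
eef_pos: [0.5142, -0.1006, 0.0234]
tool_rot: [0.0, 0.663, 0.749, -0.0]
contact_force: [-2.8, -0.1, 5.9]
gripper_width: 0.429
grasp_force: 29.7
```

Call:
send_rows([
  [0,0,-6],
  [0,0,-18],
  [0,0,-38],
  [0,0,-62],
  [0,0,-88],
  [0,0,-110],
  [0,0,-125],
  [0,0,-130],
], roll=[0,0,0,0,0,0,0,0], claw=[0.2,0.2,0.2,0.2,0.2,0.2,0.2,0.2], force=50)

```text
t: 30.18
eef_pos: [0.5157, -0.1005, 0.1563]
tool_rot: [0.002, 0.663, 0.749, 0.001]
contact_force: [0.2, -1.0, -0.8]
gripper_width: 0.429
grasp_force: 50.0
```

Call:
send_rows([
  [14,0,0],
  [40,0,0],
  [76,-1,0],
  [112,-1,0],
  [148,-1,0],
  [184,-1,0],
  [220,-2,0],
  [254,-2,0],
], roll=[0,0,0,0,0,0,0,0], claw=[0.2,0.2,0.2,0.2,0.2,0.2,0.2,0.2])

```text
t: 30.85
eef_pos: [0.48, 0.1532, 0.1527]
tool_rot: [-0.0, 0.662, 0.749, -0.0]
contact_force: [0.7, -1.1, -1.6]
gripper_width: 0.425
grasp_force: 50.0
```

Call:
send_rows([
  [36,0,0],
  [72,0,0],
  [108,-1,0],
  [144,-1,0],
  [180,-1,0],
  [210,-1,0],
  [229,-2,0],
  [236,-2,0],
], roll=[0,0,0,0,0,0,0,0], claw=[0.2,0.2,0.2,0.2,0.2,0.2,0.2,0.2])

```text
t: 31.52
eef_pos: [0.4482, 0.3893, 0.1528]
tool_rot: [-0.001, 0.661, 0.751, 0.0]
contact_force: [0.0, -0.0, 0.3]
gripper_width: 0.427
grasp_force: 50.0
```

Call:
send_rows([
  [0,0,0],
  [0,0,8],
  [0,0,18],
  [0,0,28],
  [0,0,36],
  [0,0,40],
  [0,0,40],
  [0,0,40],
], roll=[0,0,0,0,0,0,0,0], claw=[0.2,0.2,0.2,0.2,0.2,0.2,0.2,0.2])

```text
t: 32.18
eef_pos: [0.4504, 0.3851, 0.1125]
tool_rot: [-0.0, 0.663, 0.749, -0.0]
contact_force: [-0.6, -0.0, -0.2]
gripper_width: 0.425
grasp_force: 50.0
```

```bash
python3 - <<'E'
from h import *
browns("top")
im=bot.read_camera("wrist"); cv2.imwrite("pics/w3.png",im[:,:,::-1])
path([((.4507,.3845,.028),97.3)])
E
```

```text
brown [315.5, 174.1] 96 [ 0.6625 -0.074 ]
brown [342.2, 172.9] 100 [ 0.6666 -0.1591]
brown [197.7, 236.8] 95 [0.4626 0.2974]
[0.4507 0.3845 0.028 ] slide [-1.1 -0.1 85.2] roll -0.3
t 32.28
```

View pics/w3.png

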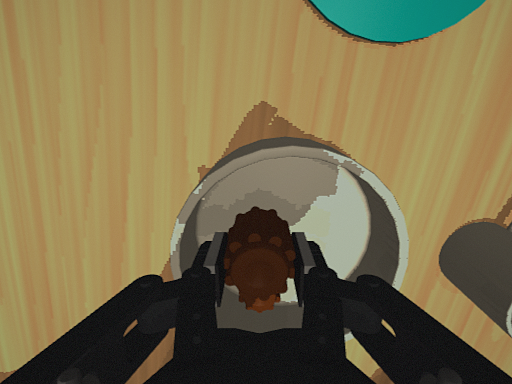

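Canelé 3 is in the grip at (260,265), above free dish floor. I'll place it and fetch the next.

Call:
send_rows([
  [-1,0,16],
  [-1,0,34],
  [-1,0,52],
  [-1,0,66],
  [-1,0,76],
  [-1,0,81],
  [-1,0,84],
  [-1,0,84],
], roll=[0,0,0,0,0,0,0,0], claw=[0.2,0.2,0.2,0.2,0.2,0.2,0.2,0.2])

```text
t: 32.95
eef_pos: [0.4505, 0.3845, 0.0287]
tool_rot: [-0.0, 0.663, 0.749, -0.0]
contact_force: [0.2, -0.1, -0.7]
gripper_width: 0.431
grasp_force: 50.0
```

Call:
send_rows([
  [0,0,0],
  [0,0,0],
  [0,0,0],
  [0,0,0],
  [0,0,-10],
  [0,0,-30],
  [0,0,-60],
  [0,0,-95],
], roll=[0,0,0,0,0,0,0,0], claw=[0.45,0.5,0.54,0.56,0.56,0.56,0.56,0.56])

```text
t: 33.62
eef_pos: [0.4496, 0.3835, 0.1243]
tool_rot: [-0.0, 0.662, 0.749, -0.001]
contact_force: [1.4, 0.2, 0.4]
gripper_width: 0.562
grasp_force: 0.0
```

Call:
send_rows([
  [-14,4,-25],
  [-45,12,-40],
  [-83,22,-40],
  [-121,32,-40],
  [-159,42,-40],
  [-197,52,-40],
  [-235,62,-40],
  [-273,72,-40],
], roll=[0,0,0,0,0,0,0,0], claw=[0.62,0.62,0.62,0.62,0.62,0.62,0.62,0.62], force=30)

```text
t: 34.28
eef_pos: [0.5557, 0.1204, 0.165]
tool_rot: [0.0, 0.663, 0.749, 0.0]
contact_force: [0.6, 0.7, -0.3]
gripper_width: 0.619
grasp_force: 0.0
```

Call:
send_rows([
  [-38,10,0],
  [-76,20,0],
  [-114,30,0],
  [-152,40,0],
  [-190,50,0],
  [-228,60,0],
  [-264,69,0],
  [-293,76,0],
], roll=[0,0,0,0,0,0,0,0], claw=[0.62,0.62,0.62,0.62,0.62,0.62,0.62,0.62])

```text
t: 34.95
eef_pos: [0.6669, -0.1632, 0.1648]
tool_rot: [0.001, 0.664, 0.748, -0.0]
contact_force: [-0.6, -0.6, 0.5]
gripper_width: 0.62
grasp_force: 0.0
```

Call:
send_rows([
  [0,0,0],
  [0,0,8],
  [0,0,25],
  [0,0,45],
  [0,0,65],
  [0,0,75],
  [0,0,75],
  [0,0,75],
], roll=[0,0,0,0,0,0,0,0], claw=[0.62,0.62,0.62,0.62,0.62,0.62,0.62,0.62])

```text
t: 35.62
eef_pos: [0.6662, -0.158, 0.0889]
tool_rot: [-0.001, 0.662, 0.749, 0.0]
contact_force: [-0.2, -0.1, -0.0]
gripper_width: 0.621
grasp_force: 0.0
```

```bash
python3 - <<'E'
from h import *
browns("wrist");browns("top")
path([((.6666,-.1595,.023),97.3)])
E
```

```text
brown [270.5, 98.9] 2501 [ 0.6644 -0.0765]
brown [259.9, 213.3] 2322 [ 0.6675 -0.1559]
brown [259.3, 323.1] 881 [ 0.6795 -0.255 ]
brown [341.1, 173.0] 83 [ 0.6663 -0.1556]
brown [315.7, 174.1] 102 [ 0.6625 -0.0746]
brown [191.5, 238.8] 195 [0.4563 0.3166]
brown [171.5, 240.1] 98 [0.4521 0.379 ]
[ 0.6666 -0.1595  0.023 ] slide [-0.6 -0.8 67.3] roll -0.3
t 35.72
```

Call:
send_rows([
  [-1,-1,14],
  [-1,-1,30],
  [-1,-1,46],
  [-1,-1,57],
  [-1,-1,63],
  [-1,-1,66],
  [-1,-1,66],
  [-1,-1,66],
], roll=[0,0,0,0,0,0,0,0], claw=[0.62,0.62,0.62,0.62,0.62,0.62,0.62,0.62])

```text
t: 36.38
eef_pos: [0.6659, -0.1604, 0.0232]
tool_rot: [0.0, 0.663, 0.749, 0.0]
contact_force: [-0.6, 0.6, -0.5]
gripper_width: 0.622
grasp_force: 0.0
```

Call:
send_rows([
  [0,0,0],
  [0,0,0],
  [0,0,0],
  [0,0,0],
  [0,0,0],
  [0,0,0],
  [0,0,0],
  [0,0,0],
], roll=[0,0,0,0,0,0,0,0], claw=[0.55,0.5,0.45,0.35,0.2,0.2,0.2,0.2])

```text
t: 37.05
eef_pos: [0.6663, -0.1605, 0.0237]
tool_rot: [0.001, 0.663, 0.749, 0.0]
contact_force: [-0.2, 0.5, 6.2]
gripper_width: 0.438
grasp_force: 30.4
```

Call:
send_rows([
  [0,0,-6],
  [0,0,-18],
  [0,0,-38],
  [0,0,-62],
  [0,0,-88],
  [0,0,-110],
  [0,0,-135],
  [0,0,-150],
], roll=[0,0,0,0,0,0,0,0], claw=[0.2,0.2,0.2,0.2,0.2,0.2,0.2,0.2], force=50)

```text
t: 37.72
eef_pos: [0.6662, -0.1604, 0.1764]
tool_rot: [0.001, 0.663, 0.749, 0.001]
contact_force: [0.5, -0.4, 0.5]
gripper_width: 0.43
grasp_force: 50.0
```

Call:
send_rows([
  [14,-2,0],
  [40,-7,0],
  [76,-13,0],
  [112,-19,0],
  [148,-25,0],
  [184,-31,0],
  [220,-37,0],
  [256,-43,0],
], roll=[0,0,0,0,0,0,0,0], claw=[0.2,0.2,0.2,0.2,0.2,0.2,0.2,0.2])

```text
t: 38.38
eef_pos: [0.5895, 0.0905, 0.1722]
tool_rot: [-0.0, 0.662, 0.749, -0.001]
contact_force: [0.4, 1.3, 0.2]
gripper_width: 0.427
grasp_force: 50.0
```

Call:
send_rows([
  [36,-6,0],
  [72,-12,0],
  [108,-18,0],
  [144,-24,0],
  [180,-31,0],
  [214,-36,0],
  [237,-40,0],
  [246,-42,0],
], roll=[0,0,0,0,0,0,0,0], claw=[0.2,0.2,0.2,0.2,0.2,0.2,0.2,0.2])

```text
t: 39.05
eef_pos: [0.516, 0.3326, 0.1726]
tool_rot: [-0.001, 0.66, 0.751, 0.0]
contact_force: [0.4, 0.2, -0.5]
gripper_width: 0.429
grasp_force: 50.0
```

Call:
send_rows([
  [0,0,0],
  [0,0,8],
  [0,0,20],
  [0,0,34],
  [0,0,46],
  [0,0,56],
  [0,0,60],
  [0,0,60],
], roll=[0,0,0,0,0,0,0,0], claw=[0.2,0.2,0.2,0.2,0.2,0.2,0.2,0.2])

```text
t: 39.72
eef_pos: [0.5193, 0.3264, 0.111]
tool_rot: [-0.0, 0.663, 0.749, -0.001]
contact_force: [-0.2, -0.2, -0.2]
gripper_width: 0.429
grasp_force: 50.0
```

```bash
python3 - <<'E'
from h import *
browns("top")
path([((.521,.3288,.028),97.3)])
m=bot.camera_model("wrist");im=bot.read_camera("wrist"); cv2.imwrite("pics/w4.png",im[:,:,::-1])
E
```

```text
brown [315.5, 174.1] 96 [ 0.6625 -0.074 ]
brown [174.5, 240.5] 137 [0.4509 0.3696]
[0.521  0.3288 0.028 ] slide [ 1.5  1.4 84. ] roll -0.3
t 39.77
```

View pics/w4.png

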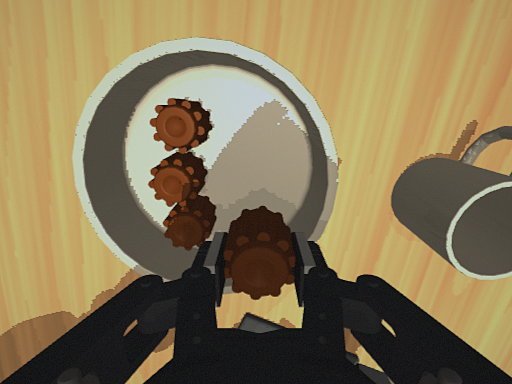

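Three canelés stand upright in the dish at (180,125), (172,182) and (185,222), and the right half is free. I'll place the fourth.

Call:
send_rows([
  [1,1,16],
  [1.5,1.5,34],
  [1.5,1.5,52],
  [1.5,1.5,66],
  [1.5,1.5,76],
  [1.5,1.5,81],
  [1.5,1.5,83],
  [1.5,1.5,83],
], roll=[0,0,0,0,0,0,0,0], claw=[0.2,0.2,0.2,0.2,0.2,0.2,0.2,0.2])

```text
t: 40.48
eef_pos: [0.5214, 0.3293, 0.0299]
tool_rot: [0.0, 0.663, 0.749, 0.0]
contact_force: [0.5, 0.1, -0.4]
gripper_width: 0.428
grasp_force: 50.0
```

Call:
send_rows([
  [0,0,0],
  [0,0,0],
  [0,0,0],
  [0,0,0],
  [0,0,-10],
  [0,0,-30],
  [0,0,-60],
  [0,0,-95],
], roll=[0,0,0,0,0,0,0,0], claw=[0.45,0.48,0.52,0.54,0.54,0.54,0.54,0.54])

```text
t: 41.15
eef_pos: [0.5202, 0.3284, 0.1252]
tool_rot: [-0.0, 0.662, 0.749, -0.001]
contact_force: [0.7, 0.5, -0.2]
gripper_width: 0.542
grasp_force: 0.0
```

Call:
send_rows([
  [-10,2,-25],
  [-32,7,-40],
  [-62,14,-40],
  [-92,20,-40],
  [-122,27,-40],
  [-152,33,-40],
  [-182,40,-40],
  [-212,46,-40],
], roll=[0,0,0,0,0,0,0,0], claw=[0.62,0.62,0.62,0.62,0.62,0.62,0.62,0.62], force=30)

```text
t: 41.82
eef_pos: [0.5933, 0.1229, 0.1659]
tool_rot: [0.0, 0.663, 0.749, 0.0]
contact_force: [1.6, 0.4, 0.2]
gripper_width: 0.62
grasp_force: 0.0
```

Call:
send_rows([
  [-30,7,0],
  [-60,13,0],
  [-90,20,0],
  [-120,26,0],
  [-150,33,0],
  [-178,39,0],
  [-198,43,0],
  [-205,45,0],
], roll=[0,0,0,0,0,0,0,0], claw=[0.62,0.62,0.62,0.62,0.62,0.62,0.62,0.62])

```text
t: 42.48
eef_pos: [0.663, -0.0788, 0.1654]
tool_rot: [0.001, 0.665, 0.747, -0.001]
contact_force: [-0.5, -0.5, 0.5]
gripper_width: 0.617
grasp_force: 0.0
```

Call:
send_rows([
  [0,0,0],
  [0,0,8],
  [0,0,25],
  [0,0,45],
  [0,0,65],
  [0,0,75],
  [0,0,75],
  [0,0,75],
], roll=[0,0,0,0,0,0,0,0], claw=[0.62,0.62,0.62,0.62,0.62,0.62,0.62,0.62])

```text
t: 43.15
eef_pos: [0.6621, -0.072, 0.0897]
tool_rot: [-0.001, 0.662, 0.75, 0.0]
contact_force: [-0.8, -0.5, -0.0]
gripper_width: 0.622
grasp_force: 0.0
```

```bash
python3 - <<'E'
from h import *
browns("wrist");browns("top")
path([((.6625,-.0745,.023),97.3)])
E
```

```text
brown [260.4, 212.9] 2289 [ 0.6638 -0.0698]
brown [189.5, 217.6] 91 [0.5227 0.3243]
brown [191.5, 238.8] 195 [0.4563 0.3166]
brown [171.5, 240.1] 98 [0.4521 0.379 ]
[ 0.6625 -0.0745  0.023 ] slide [-1.6 -1.  68.1] roll -0.2
t 43.25
```

Call:
send_rows([
  [-1,0,14],
  [-1.5,0,30],
  [-1.5,0,46],
  [-1.5,0,57],
  [-1.5,0,63],
  [-1.5,0,67],
  [-1.5,0,67],
  [-1.5,0,67],
], roll=[0,0,0,0,0,0,0,0], claw=[0.62,0.62,0.62,0.62,0.62,0.62,0.62,0.62])

```text
t: 43.92
eef_pos: [0.663, -0.0751, 0.0233]
tool_rot: [0.0, 0.663, 0.749, 0.0]
contact_force: [-1.5, 0.5, -0.2]
gripper_width: 0.617
grasp_force: 0.0
```

Call:
send_rows([
  [0,0,0],
  [0,0,0],
  [0,0,0],
  [0,0,0],
  [0,0,0],
  [0,0,0],
  [0,0,0],
  [0,0,0],
], roll=[0,0,0,0,0,0,0,0], claw=[0.55,0.5,0.45,0.35,0.2,0.2,0.2,0.2])

```text
t: 44.58
eef_pos: [0.6633, -0.0752, 0.0237]
tool_rot: [0.001, 0.663, 0.749, 0.0]
contact_force: [-0.9, -0.4, 5.3]
gripper_width: 0.436
grasp_force: 30.3
```

Call:
send_rows([
  [0,0,-6],
  [0,0,-18],
  [0,0,-38],
  [0,0,-62],
  [0,0,-88],
  [0,0,-110],
  [0,0,-135],
  [0,0,-150],
], roll=[0,0,0,0,0,0,0,0], claw=[0.2,0.2,0.2,0.2,0.2,0.2,0.2,0.2], force=50)

```text
t: 45.25
eef_pos: [0.6634, -0.075, 0.1764]
tool_rot: [0.001, 0.663, 0.749, 0.001]
contact_force: [0.5, 0.8, 0.2]
gripper_width: 0.428
grasp_force: 50.0
```

Call:
send_rows([
  [12,-2,0],
  [36,-7,0],
  [70,-14,0],
  [104,-21,0],
  [138,-27,0],
  [172,-34,0],
  [206,-41,0],
  [240,-48,0],
], roll=[0,0,0,0,0,0,0,0], claw=[0.2,0.2,0.2,0.2,0.2,0.2,0.2,0.2])

```text
t: 45.92
eef_pos: [0.5837, 0.1591, 0.1722]
tool_rot: [-0.0, 0.662, 0.749, -0.001]
contact_force: [0.0, 0.5, -0.8]
gripper_width: 0.426
grasp_force: 50.0
```

Call:
send_rows([
  [34,-7,0],
  [68,-14,0],
  [102,-20,0],
  [136,-27,0],
  [168,-34,0],
  [194,-39,0],
  [213,-42,0],
  [221,-44,0],
], roll=[0,0,0,0,0,0,0,0], claw=[0.2,0.2,0.2,0.2,0.2,0.2,0.2,0.2])

```text
t: 46.58
eef_pos: [0.5118, 0.3751, 0.1725]
tool_rot: [-0.001, 0.661, 0.751, -0.0]
contact_force: [-0.1, 0.3, -0.3]
gripper_width: 0.426
grasp_force: 50.0
```

Call:
send_rows([
  [0,0,0],
  [0,0,8],
  [0,0,20],
  [0,0,34],
  [0,0,46],
  [0,0,56],
  [0,0,60],
  [0,0,60],
], roll=[0,0,0,0,0,0,0,0], claw=[0.2,0.2,0.2,0.2,0.2,0.2,0.2,0.2])

```text
t: 47.25
eef_pos: [0.5145, 0.3702, 0.1109]
tool_rot: [-0.0, 0.663, 0.749, -0.001]
contact_force: [-0.5, 0.1, -1.0]
gripper_width: 0.429
grasp_force: 50.0
```

```bash
python3 - <<'E'
from h import *
browns("top")
path([((.5156,.3724,.03),97.3)])
E
```

```text
[0.5156 0.3724 0.03  ] slide [ 1.5  0.9 82. ] roll -0.3
t 47.3
```

Call:
send_rows([
  [1,1,16],
  [1.5,1,34],
  [1.5,1,52],
  [1.5,1,66],
  [1.5,1,76],
  [1.5,1,80],
  [1.5,1,82],
  [1.5,1,82],
], roll=[0,0,0,0,0,0,0,0], claw=[0.2,0.2,0.2,0.2,0.2,0.2,0.2,0.2])

```text
t: 47.97
eef_pos: [0.516, 0.373, 0.0309]
tool_rot: [-0.0, 0.663, 0.749, 0.0]
contact_force: [-0.3, 0.0, -0.7]
gripper_width: 0.427
grasp_force: 50.0
```

Call:
send_rows([
  [0,0,0],
  [0,0,0],
  [0,0,0],
  [0,0,0],
  [0,0,-10],
  [0,0,-30],
  [0,0,-60],
  [0,0,-95],
], roll=[0,0,0,0,0,0,0,0], claw=[0.45,0.48,0.52,0.54,0.54,0.54,0.54,0.54])

```text
t: 48.63
eef_pos: [0.515, 0.372, 0.1261]
tool_rot: [-0.0, 0.663, 0.749, -0.001]
contact_force: [1.0, 0.5, 0.9]
gripper_width: 0.538
grasp_force: 0.0
```

Call:
send_rows([
  [-10,-2,-25],
  [-32,-6,-40],
  [-68,-12,-40],
  [-104,-18,-40],
  [-140,-24,-40],
  [-176,-30,-40],
  [-212,-36,-40],
  [-248,-42,-40],
], roll=[0,0,0,0,0,0,0,0], claw=[1,1,1,1,1,1,1,1], force=30)

```text
t: 49.3
eef_pos: [0.5042, 0.1199, 0.1668]
tool_rot: [0.0, 0.663, 0.749, 0.0]
contact_force: [0.8, -0.1, 0.0]
gripper_width: 1.003
grasp_force: 0.0
```

Call:
send_rows([
  [-36,-6,0],
  [-72,-12,0],
  [-108,-18,0],
  [-144,-24,0],
  [-180,-31,0],
  [-210,-36,0],
  [-230,-40,0],
  [-240,-41,0],
], roll=[0,0,0,0,0,0,0,0], claw=[1,1,1,1,1,1,1,1])

```text
t: 49.97
eef_pos: [0.4924, -0.1253, 0.1665]
tool_rot: [0.001, 0.664, 0.747, -0.0]
contact_force: [0.7, 0.6, -0.6]
gripper_width: 1.004
grasp_force: 0.0
```

```bash
python3 - <<'E'
from h import *
im,cm=browns("top"); cs=bot.camera_model("scene"); sc=bot.read_camera("scene")
k,b=blobs(im,(10,140,100),(19,255,200),20); kt=[x for x in b if 360<x[0][0]<440 and 190<x[0][1]<280]; print(kt,[onz(cm,x[0],.053) for x in kt])
w=cv2.inRange(cv2.cvtColor(im,cv2.COLOR_RGB2HSV),np.array((0,0,110)),np.array((179,45,255)));w[:195]=0;w[:,:140]=0;w[:,225:]=0
c=max(cv2.findContours(w,0,1)[0],key=cv2.contourArea)
print("dish",cv2.fitEllipse(np.array([onz(cm,p[0],.066)[:2] for p in c],np.float32)))
a=cv2.resize(im[170:280,130:270],(0,0),fx=2.7,fy=2.7,interpolation=2);b=cv2.resize(im[170:280,300:440],(0,0),fx=2.7,fy=2.7,interpolation=2)
cv2.imwrite("pics/t3.png",np.hstack([a,b])[:,:,::-1])
path([((.482,-.345,.15),97.3)])
E
```

```text
brown [189.3, 217.6] 93 [0.5227 0.325 ]
brown [175.3, 219.4] 95 [0.517  0.3688]
brown [191.5, 238.8] 195 [0.4563 0.3166]
brown [171.5, 240.1] 98 [0.4521 0.379 ]
[([403.0, 229.9], 63, [399, 226, 9, 9])] [array([ 0.4851882 , -0.34322094,  0.053     ])]
dish ((0.48059216141700745, 0.3454178273677826), (0.1864006519317627, 0.1883709877729416), 164.9100799560547)
[ 0.482 -0.345  0.15 ] slide [-218.9  -37.3   16.3] roll -0.5
t 50.07
```

View pics/t3.png

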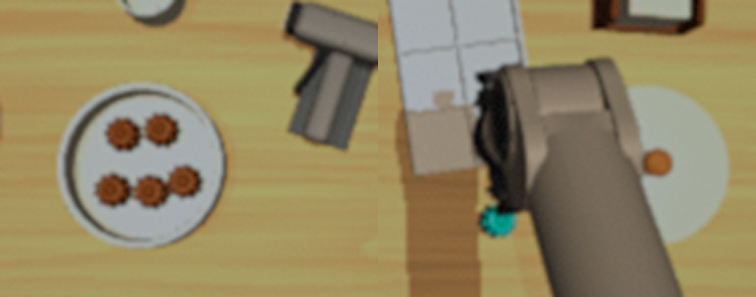

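All five canelés stand in the dish (left half), the tray is empty, and the lid's knob on the mat is at crop pixel (657,162). Next I move over the lid.

Call:
send_rows([
  [-30,-5,0],
  [-65,-11,5],
  [-100,-17,15],
  [-135,-23,25],
  [-170,-29,35],
  [-198,-33,45],
  [-215,-35,50],
  [-219,-35,50],
], roll=[0,0,0,0,0,0,0,0], claw=[1,1,1,1,1,1,1,1])

```text
t: 50.73
eef_pos: [0.4846, -0.3447, 0.1147]
tool_rot: [-0.001, 0.663, 0.748, -0.0]
contact_force: [0.3, 0.4, 0.2]
gripper_width: 1.0
grasp_force: 0.0
```

Call:
send_rows([
  [0,0,0],
  [0,0,0],
  [0,0,0],
  [0,0,0],
  [0,0,0],
  [0,0,0],
  [0,0,0],
  [0,0,0],
], roll=[0,0,0,0,0,0,0,0], claw=[1,1,1,1,1,1,1,1])

```text
t: 51.4
eef_pos: [0.485, -0.3432, 0.1159]
tool_rot: [0.0, 0.663, 0.749, -0.0]
contact_force: [0.4, -0.5, -0.7]
gripper_width: 1.001
grasp_force: 0.0
```

```bash
python3 - <<'E'
from h import *
m=bot.camera_model("wrist"); im=bot.read_camera("wrist")
k,b=blobs(im,(5,120,40),(16,255,200),300)
for x in b:
    if abs(x[0][0]-256)<80: print(x,onz(m,x[0],.053))
path([((.484,-.344,.0285),97.3)])
E
```

```text
([256.4, 206.4], 1233, [237, 185, 40, 41]) [ 0.48401298 -0.34477715  0.053     ]
[ 0.484  -0.344   0.0285] slide [-0.6 -1.  87.4] roll -0.3
t 51.45
```

Call:
send_rows([
  [-1,-1,20],
  [-1,-1,40],
  [-1,-1,58],
  [-1,-1,72],
  [-1,-1,80],
  [-1,-1,86],
  [-1,-1,86],
  [-1,-1,86],
], roll=[0,0,0,0,0,0,0,0], claw=[1,1,1,1,0.8,0.7,0.6,0.6], force=60)

```text
t: 52.12
eef_pos: [0.4844, -0.3446, 0.0301]
tool_rot: [0.0, 0.663, 0.749, 0.0]
contact_force: [-0.2, 0.1, 0.2]
gripper_width: 0.598
grasp_force: 0.0
```

Call:
send_rows([
  [0,0,0],
  [0,0,0],
  [0,0,0],
  [0,0,0],
  [0,0,0],
  [0,0,0],
  [0,0,0],
  [0,0,0],
], roll=[0,0,0,0,0,0,0,0], claw=[0.5,0.45,0.4,0.35,0.2,0,0,0], force=60)

```text
t: 52.78
eef_pos: [0.4836, -0.3449, 0.0309]
tool_rot: [0.0, 0.663, 0.749, -0.001]
contact_force: [-3.8, 1.0, 8.6]
gripper_width: 0.354
grasp_force: 58.5
```

Call:
send_rows([
  [0,0,-3],
  [0,0,-10],
  [0,0,-24],
  [0,0,-46],
  [0,0,-74],
  [0,0,-104],
  [0,0,-134],
  [0,0,-160],
], roll=[0,0,0,0,0,0,0,0], claw=[0,0,0,0,0,0,0,0], force=90)

```text
t: 53.45
eef_pos: [0.4844, -0.3443, 0.1929]
tool_rot: [0.001, 0.662, 0.749, 0.0]
contact_force: [0.5, -0.4, -2.3]
gripper_width: 0.347
grasp_force: 89.2
```

Call:
send_rows([
  [0,0,-2],
  [0,0,-2],
  [0,0,-2],
  [0,0,-2],
  [0,0,-2],
  [0,0,-2],
  [0,0,-2],
  [0,0,-2],
], roll=[0,0,0,0,0,0,0,0], claw=[0,0,0,0,0,0,0,0])

```text
t: 54.12
eef_pos: [0.4839, -0.3443, 0.1912]
tool_rot: [-0.001, 0.663, 0.749, 0.0]
contact_force: [0.7, -0.0, -2.7]
gripper_width: 0.346
grasp_force: 89.2
```

```bash
python3 - <<'E'
from h import *
path([((.4805,.3460,.19),97.3)])
E
```

```text
[0.4805 0.346  0.19  ] slide [685.5  80.8   1.2] roll -0.3
t 54.12
```

Call:
send_rows([
  [10,1,0],
  [30,4,0],
  [60,7,0],
  [92,11,0],
  [124,15,0],
  [156,18,0],
  [188,22,0],
  [220,26,0],
], roll=[0,0,0,0,0,0,0,0], claw=[0,0,0,0,0,0,0,0])

```text
t: 54.78
eef_pos: [0.4826, -0.1207, 0.192]
tool_rot: [0.0, 0.662, 0.749, 0.0]
contact_force: [0.9, -0.1, -3.0]
gripper_width: 0.348
grasp_force: 89.2
```

Call:
send_rows([
  [32,4,0],
  [64,8,0],
  [96,11,0],
  [128,15,0],
  [160,19,0],
  [192,22,0],
  [224,26,0],
  [256,30,0],
], roll=[0,0,0,0,0,0,0,0], claw=[0,0,0,0,0,0,0,0])

```text
t: 55.45
eef_pos: [0.4808, 0.1369, 0.192]
tool_rot: [0.0, 0.662, 0.749, 0.0]
contact_force: [0.4, 0.5, -2.4]
gripper_width: 0.346
grasp_force: 89.2
```

Call:
send_rows([
  [32,4,0],
  [64,8,0],
  [94,11,0],
  [124,15,0],
  [152,18,0],
  [178,21,0],
  [198,24,0],
  [209,25,0],
], roll=[0,0,0,0,0,0,0,0], claw=[0,0,0,0,0,0,0,0])

```text
t: 56.12
eef_pos: [0.4795, 0.349, 0.192]
tool_rot: [-0.001, 0.661, 0.75, 0.001]
contact_force: [0.1, -0.2, -3.1]
gripper_width: 0.344
grasp_force: 89.2
```

Call:
send_rows([
  [0,0,0],
  [0,0,0],
  [0,0,8],
  [0,0,20],
  [0,0,36],
  [0,0,48],
  [0,0,55],
  [0,0,55],
], roll=[0,0,0,0,0,0,0,0], claw=[0,0,0,0,0,0,0,0])

```text
t: 56.78
eef_pos: [0.4801, 0.3435, 0.1343]
tool_rot: [-0.0, 0.663, 0.749, -0.002]
contact_force: [-0.1, -0.3, -3.8]
gripper_width: 0.347
grasp_force: 89.2
```

```bash
python3 - <<'E'
from h import *
o,_,_=state(); print(o["gripper_width"],o["contact_force"])
im=bot.read_camera("scene"); cv2.imwrite("pics/s2.png",cv2.resize(im[100:230,170:340],(0,0),fx=4,fy=4,interpolation=2)[:,:,::-1])
path([((.4805,.3460,.0985),97.3)])
E
```

```text
0.3472097858511992 [-0.08751895 -0.26758633 -3.8334576 ]
[0.4805 0.346  0.0985] slide [ 1.7  0.1 37.1] roll -0.3
t 56.83
```

View pics/s2.png

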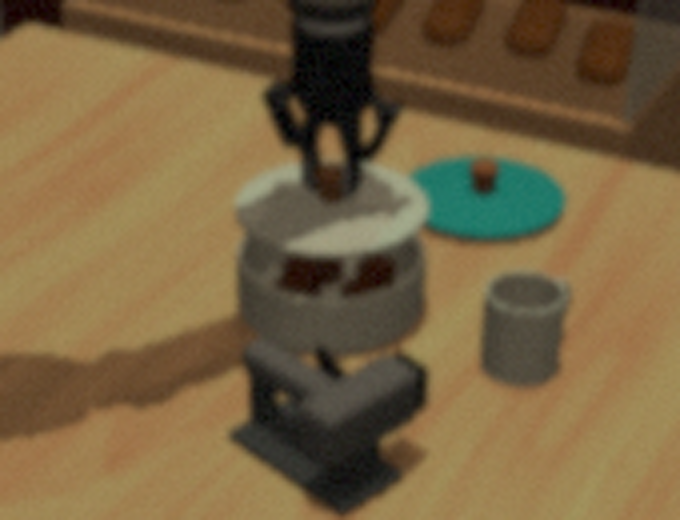

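The lid hangs level, centred over the dish at (333,208). I'll lower it.

Call:
send_rows([
  [1,0,4],
  [2,0,12],
  [2,0,20],
  [2,0,28],
  [2,0,34],
  [2,0,38],
  [2,0,41],
  [2,0,43],
], roll=[0,0,0,0,0,0,0,0], claw=[0,0,0,0,0,0,0,0])

```text
t: 57.5
eef_pos: [0.4807, 0.3472, 0.0933]
tool_rot: [-0.0, 0.663, 0.749, -0.0]
contact_force: [0.0, 0.7, -3.2]
gripper_width: 0.345
grasp_force: 89.2
```

Call:
send_rows([
  [0,0,1],
  [0,0,2],
  [0,0,3],
  [0,0,4],
  [0,0,4],
  [0,0,4],
  [0,0,4],
  [0,0,4],
], roll=[0,0,0,0,0,0,0,0], claw=[0,0,0,0,0,0,0,0])

```text
t: 58.17
eef_pos: [0.4808, 0.3473, 0.0899]
tool_rot: [0.0, 0.663, 0.749, 0.0]
contact_force: [-0.0, -0.3, -3.3]
gripper_width: 0.352
grasp_force: 89.2
```

Call:
send_rows([
  [-0.5,0,1],
  [-1,0,2],
  [-1,0,3],
  [-1,0,4],
  [-1,0,4],
  [-1,0,4],
  [-1,0,4],
  [-1,0,4],
], roll=[0,0,0,0,0,0,0,0], claw=[0,0,0,0,0,0,0,0])

```text
t: 58.83
eef_pos: [0.4811, 0.3462, 0.0862]
tool_rot: [0.0, 0.663, 0.749, 0.0]
contact_force: [-0.8, -3.3, 4.3]
gripper_width: 0.347
grasp_force: 90.0
```

Call:
send_rows([
  [0,0,0.5],
  [0,0,0.5],
  [0,0,0.5],
  [0,0,0.5],
  [0,0,0.5],
  [0,0,0.5],
  [0,0,0.5],
  [0,0,0.5],
], roll=[0,0,0,0,0,0,0,0], claw=[0.36,0.38,0.42,0.5,0.6,0.7,0.85,1])

```text
t: 59.5
eef_pos: [0.4808, 0.3464, 0.0852]
tool_rot: [-0.0, 0.663, 0.749, 0.0]
contact_force: [-0.0, 0.4, -0.4]
gripper_width: 0.95
grasp_force: 0.0
```

Call:
send_rows([
  [0,0,-8],
  [0,0,-22],
  [0,0,-42],
  [0,0,-66],
  [0,0,-90],
  [0,0,-105],
  [0,0,-110],
  [0,0,-110],
], roll=[0,0,0,0,0,0,0,0], claw=[1,1,1,1,1,1,1,1])

```text
t: 60.17
eef_pos: [0.4816, 0.3471, 0.1977]
tool_rot: [0.001, 0.663, 0.749, 0.002]
contact_force: [-0.2, 0.4, -0.2]
gripper_width: 1.002
grasp_force: 0.0
```

Call:
send_rows([
  [-12,0,0],
  [-38,0,0],
  [-68,0,0],
  [-98,0,0],
  [-128,0,0],
  [-155,0,0],
  [-172,0,0],
  [-180,0,0],
], roll=[0,0,0,0,0,0,0,0], claw=[1,1,1,1,1,1,1,1])

```text
t: 60.83
eef_pos: [0.5024, 0.1628, 0.1937]
tool_rot: [-0.0, 0.664, 0.747, -0.002]
contact_force: [-0.9, -0.4, -1.1]
gripper_width: 0.995
grasp_force: 0.0
```

Call:
send_rows([
  [-30,0,0],
  [-60,0,0],
  [-90,0,0],
  [-120,0,0],
  [-150,0,0],
  [-175,0,0],
  [-190,0,0],
  [-200,0,0],
], roll=[0,0,0,0,0,0,0,0], claw=[1,1,1,1,1,1,1,1])

```text
t: 61.5
eef_pos: [0.5266, -0.0331, 0.1943]
tool_rot: [-0.001, 0.663, 0.748, -0.001]
contact_force: [0.1, 0.1, 0.5]
gripper_width: 1.002
grasp_force: 0.0
```

```bash
python3 - <<'E'
from h import *
cm=bot.camera_model("top");cs=bot.camera_model("scene")
im=bot.read_camera("top");sc=bot.read_camera("scene")
k,b=blobs(im,(10,140,100),(19,255,200),20); kt=[x for x in b if 150<x[0][0]<210 and 200<x[0][1]<260]
k,b=blobs(sc,(5,120,80),(19,255,220),8); ks=[x for x in b if 240<x[0][0]<265 and 145<x[0][1]<165]
print(kt,ks); print(onz(cm,kt[0][0],.108), two(cm,kt[0][0],cs,ks[0][0]))
# scanner grip edges in top view, upsampled grey rows
g=cv2.GaussianBlur(im.astype(float).sum(2),(3,3),0)
for r in range(194,222,3): print(r,g[r,236:272].astype(int).tolist())
print(proj(cm,(.5,.1,.09)))
a=cv2.resize(im[165:235,225:285],(0,0),fx=6,fy=6,interpolation=2);b=cv2.resize(sc[130:235,210:300],(0,0),fx=4,fy=4,interpolation=2)
cv2.imwrite("pics/sc3.png",np.hstack([a,b])[:,:,::-1])
E
```

```text
[([179.1, 229.0], 66, [175, 225, 9, 9])] [([252.8, 153.7], 19, [250, 152, 6, 4])]
[0.48290592 0.34617076 0.108     ] (array([0.48287965, 0.34627362, 0.10700914]), np.float64(0.0002133308262294822))
194 [422, 422, 422, 422, 424, 424, 411, 365, 276, 173, 103, 88, 116, 158, 201, 250, 297, 325, 335, 336, 335, 325, 297, 252, 210, 183, 166, 155, 150, 142, 129, 133, 164, 218, 289, 354]
197 [429, 430, 430, 428, 412, 360, 270, 173, 109, 99, 135, 184, 209, 223, 255, 297, 325, 337, 340, 338, 328, 299, 255, 221, 215, 222, 228, 234, 240, 239, 247, 291, 355, 398, 412, 416]
200 [429, 427, 402, 336, 242, 156, 107, 110, 152, 197, 216, 214, 222, 256, 299, 329, 341, 343, 342, 333, 304, 260, 223, 214, 220, 225, 231, 237, 241, 257, 308, 374, 413, 422, 421, 420]
203 [424, 397, 316, 204, 129, 131, 176, 210, 221, 222, 217, 224, 257, 300, 330, 342, 347, 348, 338, 308, 262, 223, 213, 220, 226, 232, 240, 244, 259, 308, 372, 410, 418, 417, 417, 417]
206 [426, 420, 399, 354, 293, 249, 234, 233, 232, 227, 233, 262, 302, 330, 344, 350, 350, 341, 313, 266, 225, 214, 220, 227, 233, 240, 243, 253, 299, 366, 409, 420,
[... 273 characters left out ...]
8, 354, 357, 349, 320, 272, 230, 215, 220, 228, 235, 241, 244, 259, 306, 367, 405, 414, 413, 412, 410, 410, 410, 409]
215 [388, 327, 272, 249, 246, 240, 230, 235, 268, 308, 336, 348, 354, 359, 352, 321, 270, 228, 216, 223, 232, 238, 242, 244, 255, 300, 365, 406, 416, 416, 415, 414, 413, 412, 411, 410]
218 [351, 298, 265, 250, 243, 234, 231, 256, 300, 332, 347, 355, 361, 356, 328, 278, 233, 219, 225, 233, 242, 247, 246, 259, 308, 372, 411, 421, 420, 418, 417, 415, 416, 417, 418, 417]
221 [414, 413, 409, 401, 388, 358, 311, 270, 250, 250, 260, 276, 284, 276, 248, 220, 216, 226, 234, 240, 244, 246, 260, 306, 363, 397, 405, 404, 403, 403, 402, 402, 402, 401, 400, 400]
[261.02983838 223.94413593]
```

View pics/sc3.png

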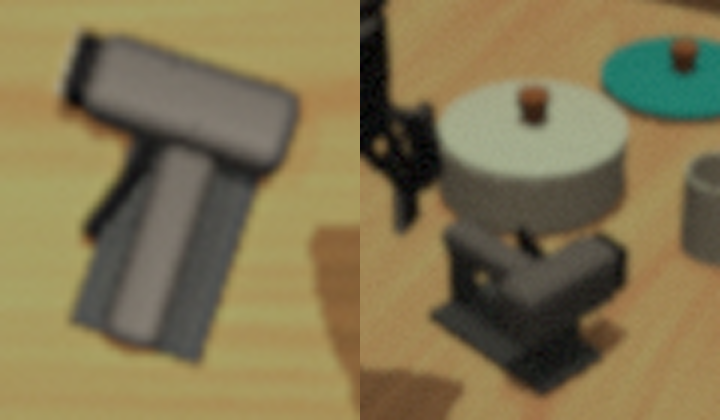

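The lid is seated: knob at z 0.107, as it was at the start. In the crops the scanner's grip centre line runs from (185,148) down to (135,340), with the trigger on the left (+y). Next I work out the squeeze pose.

```bash
python3 - <<'E'
from h import *
cm=bot.camera_model("top")
P=[onz(cm,p,.089)[:2] for p in [(253.05,200),(250.1,209),(247.2,218)]]
butt=onz(cm,(246.1,221.8),.085)[:2]; head=onz(cm,(255.8,189.5),.100)[:2]
u=P[0]-P[2];u/=np.linalg.norm(u);v=np.array([-u[1],u[0]]); print("P",P,"yaw",np.degrees(np.arctan2(u[1],u[0])))
print("butt",butt,"head",head,"len along",(head-butt)@u, "lateral",(butt-P[1])@v,(head-P[1])@v)
for n,c in (("from butt",(butt-P[1])@u+.062),("from head",(head-P[1])@u-.044)): print(n,P[1]+u*c+v*.005)
for t in [(240,204.2),(241.5,200),(244.5,197)]:
    q=onz(cm,t,.087)[:2]-P[1]; print("trig",q@u,q@v)
s=P[1]+u*((butt-P[1])@u+.062)+v*.005
path([((*s,.17),np.degrees(np.arctan2(u[1],u[0])))])
E
```

```text
P [array([0.57356958, 0.12450757]), array([0.54578057, 0.13346014]), array([0.51814216, 0.14221167])] yaw -17.71402996018386
butt [0.50683922 0.1455911 ] head [0.60452002 0.1161447 ] len along 0.10200900899310404 lateral -0.00029275222636343697 0.0013779671176090344
from butt [0.56751002 0.13176839]
from head [0.56370825 0.13298272]
trig 0.004794523843980512 0.03415898934215791
trig 0.018560428864555792 0.033807309086090684
trig 0.030232169472925015 0.027907666763803914
[0.5675 0.1318 0.17  ] slide [158.   60.   24.5] roll -65.4
t 61.6
```

Call:
send_rows([
  [10,4,0],
  [30,11,0],
  [55,21,0],
  [82,31,5],
  [110,42,8],
  [135,51,12],
  [152,58,15],
  [158,59,15],
], roll=[-6,-12,-18,-24,-31,-38,-44,-50], claw=[1,1,1,1,1,1,1,1], force=20)

```text
t: 62.27
eef_pos: [0.5654, 0.1396, 0.18]
tool_rot: [-0.001, 0.278, 0.961, 0.002]
contact_force: [-0.2, 0.2, -0.5]
gripper_width: 0.999
grasp_force: 0.0
```

Call:
send_rows([
  [0,0,0],
  [0,0,0],
  [0,0,0],
  [0,0,0],
  [0,0,0],
  [0,0,0],
  [0,0,0],
  [0,0,0],
], roll=[-6,-12,-15.4,-15.4,-15.4,-15.4,-15.4,-15.4], claw=[1,1,1,1,1,1,1,1])

```text
t: 62.93
eef_pos: [0.5664, 0.1334, 0.1804]
tool_rot: [0.0, 0.153, 0.988, -0.0]
contact_force: [0.0, -0.5, -0.7]
gripper_width: 1.006
grasp_force: 0.0
```

```bash
python3 - <<'E'
from h import *
m=bot.camera_model("wrist");im=bot.read_camera("wrist")
u=np.array([np.cos(np.radians(-17.7)),np.sin(np.radians(-17.7))]);v=np.array([-u[1],u[0]]);s=np.array([.5656,.1324])
o=s+.044*u-.005*v
def W(x,y,z): return tuple(int(a) for a in proj(m,(*(o+u*x+v*y),z)))
vis=im[:,:,::-1].copy()
for q in [(-.106,.015,.076),(-.106,-.015,.076),(0,.015,.076),(0,-.015,.076)]: cv2.circle(vis,W(*q),3,(0,0,255),-1)
cv2.circle(vis,W(-.044,.005,.09),4,(0,255,0),-1)
cv2.circle(vis,W(-.044,.038,.076),4,(255,0,255),-1)
cv2.line(vis,W(-.106,0,.09),W(0,0,.09),(255,255,0),1)
cv2.imwrite("pics/w5.png",vis)
path([((*s,.0575),-17.7)])
E
```

```text
[0.5656 0.1324 0.0575] slide [  0.5  -1.1 122.9] roll 0.1
t 62.98
```

View pics/w5.png

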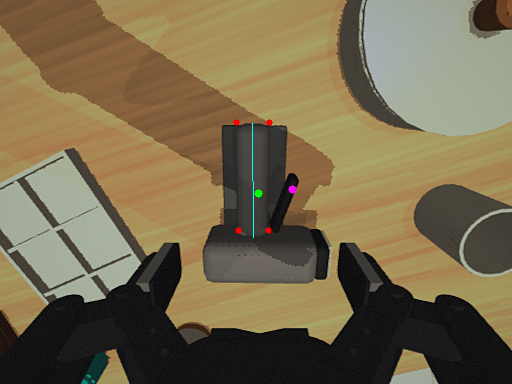

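The overlay sits on the grip: centre line at (253,180), squeeze point at (258,193), trigger end at (293,182). I'll descend open.

Call:
send_rows([
  [0.5,-1,14],
  [0.5,-1,32],
  [0.5,-1,54],
  [0.5,-1,76],
  [0.5,-1,96],
  [0.5,-1,112],
  [0.5,-1,121],
  [0.5,-1,122],
], roll=[0,0,0,0,0,0,0,0], claw=[1,1,1,1,1,1,1,1])

```text
t: 63.65
eef_pos: [0.5641, 0.1317, 0.0559]
tool_rot: [-0.002, 0.153, 0.988, -0.001]
contact_force: [-0.3, 0.6, 0.1]
gripper_width: 0.997
grasp_force: 0.0
```

Call:
send_rows([
  [0,0,0],
  [0,0,0],
  [0,0,0],
  [0,0,0],
  [0,0,0],
  [0,0,0],
  [0,0,0],
  [0,0,0],
], roll=[0,0,0,0,0,0,0,0], claw=[0.95,0.9,0.85,0.8,0.75,0.72,0.7,0.7])

```text
t: 64.32
eef_pos: [0.5663, 0.1332, 0.0589]
tool_rot: [0.001, 0.153, 0.988, 0.001]
contact_force: [1.1, 3.8, 3.0]
gripper_width: 0.699
grasp_force: 1.9
```

Call:
send_rows([
  [0,-1,0],
  [0,-1,0],
  [0,-1,0],
  [0,-1,0],
  [0,-1,0],
  [0,-1,0],
  [0,-1,0],
  [0,-1,0],
], roll=[0,0,0,0,0,0,0,0], claw=[0.65,0.3,0.3,0.3,0.3,0.3,0.3,0.3], force=30)

```text
t: 64.98
eef_pos: [0.5654, 0.1326, 0.059]
tool_rot: [0.0, 0.153, 0.988, 0.001]
contact_force: [-2.1, 4.2, 6.5]
gripper_width: 0.471
grasp_force: 30.3
```

Call:
send_rows([
  [0,0,0],
  [0,0,0],
  [0,0,0],
  [0,0,0],
  [0,0,0],
  [0,0,0],
  [0,0,0],
  [0,0,0],
], roll=[0,0,0,0,0,0,0,0], claw=[0.3,1,1,1,1,1,1,1])

```text
t: 65.65
eef_pos: [0.565, 0.1308, 0.058]
tool_rot: [-0.0, 0.153, 0.988, -0.001]
contact_force: [-0.8, 0.2, 0.6]
gripper_width: 1.002
grasp_force: 0.0
```

Call:
send_rows([
  [0,0,-8],
  [0,0,-24],
  [0,0,-46],
  [0,0,-70],
  [0,0,-94],
  [0,0,-115],
  [0,0,-128,0],
  [0,0,-130],
], roll=[0,0,0,0,0,0,0,0], claw=[1,1,1,1,1,1,1,1])

```text
schema error: expected 3 numbers
```

Call:
send_rows([
  [0,0,-8],
  [0,0,-24],
  [0,0,-46],
  [0,0,-70],
  [0,0,-94],
  [0,0,-115],
  [0,0,-128],
  [0,0,-130],
], roll=[0,0,0,0,0,0,0,0], claw=[1,1,1,1,1,1,1,1])

```text
t: 66.32
eef_pos: [0.5667, 0.1321, 0.1913]
tool_rot: [0.002, 0.153, 0.988, 0.001]
contact_force: [0.3, 0.4, 0.8]
gripper_width: 1.001
grasp_force: 0.0
```

Call:
send_rows([
  [10,0,0],
  [30,0,0],
  [55,0,0],
  [80,0,0],
  [100,0,0],
  [105,0,0],
  [105,0,0],
  [105,0,0],
], roll=[0,0,0,0,0,0,0,0], claw=[1,1,1,1,1,1,1,1])

```text
t: 66.98
eef_pos: [0.4652, 0.1626, 0.1877]
tool_rot: [-0.0, 0.153, 0.988, -0.0]
contact_force: [1.3, -0.2, 0.3]
gripper_width: 0.999
grasp_force: 0.0
```

```bash
python3 - <<'E'
from h import *
browns("top")
im=bot.read_camera("top");sc=bot.read_camera("scene")
cv2.imwrite("pics/end.png",np.hstack([im[90:300,40:440],sc[120:330,90:350]])[:,:,::-1])
print(state()[1])
E
```

```text
[0.46614286 0.16262269 0.18797149]
```

View pics/end.png

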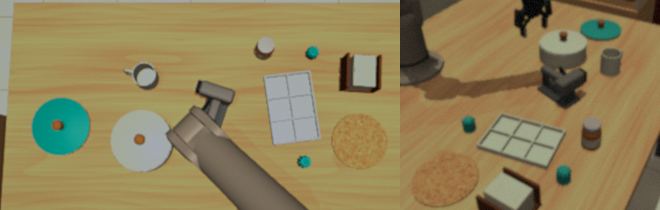

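The final views show the lid seated on the dish at (140,140) and (563,48), the tray and mat empty, the bystanders in place and the gripper clear.

```bash
python3 -c "
from station import bot
print(bot.hand_in())"
```

```text
the job is handed in; nothing more can be done
None
```

The job is done and handed in, though `hand_in()` returned no verdict: all five canelés are in the dish, the lid is back home, and the scanner trigger was squeezed right in for about half a second and released.

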